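Clamp the tube rack on the orbital shaker

ROBOT

A 7-joint arm with a two-finger parallel gripper is mounted at the origin on the work surface. World frame = base frame: x ahead of the robot, y to its left, z up, the work surface at z = 0. Lengths are in m, angles in rad, forces in N, time in s.
With the tool pointing down it reaches from about 0.4 to 0.85 m from the base axis. Payload 10.4 kg.
Tool frame: the origin (TCP) lies at the very end of the fingers, on their centre line; the grasp point (between the pads) lies 19 mm behind it (manip.grip_depth is the distance from the TCP to the grasp point, in m); z points along the fingers, y is the direction in which the jaws open and shut (so a half turn about z gives the same grasp; the last joint's range is limited). The gripper opens to 85 mm and grips with 20 to 120 N. Pads are 22 mm wide; open, the fingers measure 114 mm over their backs; the gripper's body (76 mm by 85 mm) begins 54 mm behind the grasp point. The pads swing forward as they close: fully open they stand 13 mm farther back than shut.
Start: joints at [-1.152, 0.332, -0.065, 1.46, 0.022, 1.35, -0.088], TCP at [0.267, 0.565, 0.231] pointing down, gripper open.
Joint ranges: [-2.6, 2.6], [-0.5, 2.12], [-1.47, 1.34], [0.16, 2.42], [-1.27, 4.41], [0.06, 2.06], [-2.6, 2.6]. Speed limits (rad/s): [2.22, 2.22, 2.79, 2.79, 3.14, 3.14, 3.14].

INTERFACE

Orientations are given as a unit quaternion [x, y, z, w].
In Python, from workcell import manip gives the robot as it stands.
- The arm moves only by the tool step_arm, never from a script. Its argument "motion" is a list of rows, each a list of 6 numbers: the shift along the tool's x, y, z in mm, then the turn, a rotation vector about the tool's x, y, z in degrees. A call has 1 to 20 rows; each row shifts and turns the pose as measured when the row begins, along the tool's axes as they then stand; what a row does not reach is not made up. A row lasts 1/8 s, in which the tool goes at most 62.5 mm and 10.7 degrees, less where a joint would pass 70% of its speed; a pose out of reach is approached as far as the arm can. A call with a gripper value outside its range is refused whole. "jaw" is the finger opening in mm, from 0 to 85.4, set as the call begins (left out, the last holds). The fingers move at their own pace and stop on an object; "force" is the grip in N (left out, the last holds). Time passes only in rows, so rows that do not move let the fingers close. It gives the time, the measured TCP pose, the force and the opening at its end, in the units of the state.
- manip.get_obs(): the state, without advancing time (a new reading comes with each control period).
- manip.camera(name): name is "side" or "top" or "wrist"; returns the picture (384x512x3 uint8, blue, green, red); there is no depth.
- manip.camera_info(name): a dict with "camera_matrix" (3x3 intrinsics, pixels), "R" (3x3) and "t" (3): a world point X has camera coordinates R X + t. Camera axes: x right, y down, z forward; pixel columns grow to the right and rows downward; lengths in m; the calibration is good to about 2 mm. The wrist camera is an equidistant fisheye: a pixel r from the principal point sees the ray r / f radians off the axis. A picture is of the moment at which its call begins: read the wrist's pose just before it. camera_info takes no time and is no camera call; for the wrist camera it gives the pose at the moment of the call.
- manip.hand_in(): hands the job in, once; it reports no verdict.
The state is a dict: "clock": time; "joint_pos": joint angles; "joint_velocities": joint speeds; "tau": joint torques, N m; "position": TCP position; "ee_rot": TCP orientation; "ft_force": force on the tool from outside, world axes, zero at the start; "torque": the same for the moment, N m; "grip_width": opening from 0.0 (shut) to 1.0 (fully open).
Only numpy, scipy, OpenCV 4.12 (cv2) and the standard library are available. Lean on these libraries where they do the work, as an engineer would, in place of code of your own. Each camera call takes 0.05 s, during which the arm holds its last target.

TASK

Load the wide two-row tube rack into the clamping bay of the orbital shaker, standing flat between the end cheeks. Then turn the cam knob clockwise until the sprung clamp bar drops onto the rack and the knob comes up firmly against its stop, without forcing it beyond that. Let go, keep the samples upright and leave the other things on the bench where they are.

Things in the scene. Friction and masses are not known exactly. Their poses are not given: they have to be found in the camera images.
- rack_center (a point): the rack to load: white closed-sided block, 120 mm long (its x axis) x 44 wide (y) x 60 high, two rows of six capped tubes, caps reach 82 above its underside; the point is its centre, 30 above its underside; z up. About 0.3 kg. Near it stands a look-alike with one row of tubes, only 24 wide
- bay (a point): clamping bay on the shaker: the point lies on the platform's top face (88 mm above the bench), under the middle of the rack when it is clamped. x along the bay (the rack's length, either way round), y to the fixed fence, whose face is 22 from the point; z up. End cheeks stand at x = +64 and -64; fence and cheeks are 16 high
- clamp_bar (a joint): travel (m) of the sprung clamp bar towards the fence; steel bar 100 mm long, 16 high, facing the fence. 0 = open, its face then at y = -29 mm from the bay point (bay 51 wide); about 0.007 = clamped on the rack, which it pushes to the fence itself; 0.010 = closed on an empty bay
- knob_grip (a point): black wing handle of the cam knob: a bar 56 mm long (its x axis), 14 wide (y), 28 high; the point is on the upright turning axis, half-way up the bar, 48 above the platform; z up. It sits on its shaft at no exact angle: at the stop it lies within about 25 degrees of the bay's x, and the stop is 25 to 85 degrees clockwise (from above) of the start
- cam (a point): steel cam disc under the handle, 60 mm across; the point is on the turning axis at its top, 18 above the platform, at bay y = -103. A roller on the clamp bar's slide rides on its rim under about 15 N of spring; turned clockwise, its notch reaches the roller, which drops in and lets the bar onto the rack
- roller (a point): the roller behind the cam, 10 mm across, on the clamp bar's slide. Turning the knob takes about 0.1 N m until the roller meets the notch; dropping in, it drives the cam on by itself (the torque turns negative) for some 9 degrees, then the knob is slack
- stop_pin: the stop: a steel pin, 8 mm across, fixed beside the cam, 38.5 mm from the turning axis, top 20 above the platform (origin at the platform). Some 8 degrees after the bar is down, a lug on the cam meets it; the torque then rises steeply: 0.3 to 0.6 N m is firm, more than about 0.7 N m forces it. The knob stays where it is let go
- narrow_rack: bystander: one-row rack with six capped tubes, 120 x 24 x 60, 82 with caps; origin under its centre, x along its length
- pipette: bystander: a pipette lying on the bench, about 230 long along its x axis, 26 thick
- pot: bystander: small white screw pot, 44 across, 55 high; origin under its centre
- steel_bowl: bystander: steel bowl, 124 across, 45 high; origin under its centre
- tube_tray: bystander: black empty tube tray with compartments, 90 x 150 x 40; origin under its centre
- wash_bottle: bystander: white bottle with a blue cap, 68 across, 170 high; origin under its centre
- marker: bystander: marker pen lying on the bench, 134 long along its x axis, 15 thick
Mind the look-alikes: they are no part of the job. What is shaped like the part that bears rack_center but turquoise is not meant.

How it is judged:
On the way, in this order (a step that is already met when the one before it is completed fails the run):
1. the rack stands flat in the bay between the end cheeks (horizontal distance between rack_center and bay below 0.01 m and z of rack_center in the frame of bay below 0.033 m and angle between the x axis of rack_center and the x axis of bay, either way round below 0.12 rad and angle between rack_center's own z axis and vertical below 0.06 rad), for 0.2 s.
2. the clamp bar has dropped onto the rack and the knob has been brought up firmly against its stop (more than 5 N on the stop pin) (value of joint clamp_bar above 0.0055 m and contact force between clamp_bar and rack above 6 N and contact force between stop_pin and knob above 5 N), for 0.1 s.
At the end, for the whole second after the job is handed in: The rack stands flat in the bay, upright and square to it within 2 degrees, within 2 mm of the fence and 6 mm of the bay's middle; the clamp bar has dropped at least 5.5 mm and presses on it with more than 6 N; all is released and at rest (value of joint clamp_bar above 0.0055 m and contact force between clamp_bar and rack above 6 N and horizontal distance between rack_center and bay below 0.006 m and y of rack_center in the frame of bay above -0.002 m and z of rack_center in the frame of bay below 0.032 m and angle between the x axis of rack_center and the x axis of bay, either way round below 0.035 rad and angle between rack_center's own z axis and vertical below 0.035 rad and linear speed of rack below 0.01 m/s); the robot touches nothing.
It fails at once if the cam is forced against its stop: more than 25 N on the stop pin (contact force between stop_pin and knob above 25 N).
It fails at once if the samples are tipped by more than 25 degrees (angle between rack_center's own z axis and vertical above 0.44 rad).
It fails at once if a bystander is pushed by more than 3 cm (distance of any of narrow_rack, pipette, pot, steel_bowl, tube_tray, wash_bottle, marker from where it was at the start of the episode above 0.03 m).
It also fails if it takes over 61 s, if anything falls off the work surface, if the arm or the gripper's body presses on something with over 40 N, if the wrist force passes 120 N, or if a joint passes its speed limit or range.

## Working session

There is one attempt and no reset: what is moved stays moved. The work goes in short steps, Python scripts to look and compute and a tool call to move; the robot and the scene stay as the last step left them, time stands still between calls to the robot, and variables do not carry over. Pictures are saved under pics/ and viewed, and the job is handed in when it is done.

Besides the shell and the picture viewer there is one more tool, called after "Emit:" by a JSON object that holds its "op" and its "data", one argument or row to a line. step_arm: Moves the arm, as the interface text tells. Its arguments: {"type":"object","properties":{"motion":{"type":"array"},"jaw":{"type":"number"},"force":{"type":"number"}},"required":["motion"]}

```bash
ls; mkdir -p pics; cat > h.py <<'E'
import cv2,numpy as np
from workcell import manip
np.set_printoptions(precision=4,suppress=True)
def snap(n,f):
    inf=manip.camera_info(n); im=manip.camera(n); cv2.imwrite('pics/'+f+'.png',im); np.savez('pics/'+f+'.npz',K=inf['camera_matrix'],R=inf['R'],t=inf['t'],n=n)
    return im
E
python3 - <<'E'
from h import *
for n in ['side','top','wrist']: snap(n,n+'0')
print(manip.get_obs())
for n in ['side','top','wrist']: print(n,manip.camera_info(n))
E
```

```text
pics
{'clock': 0.15, 'joint_pos': array([-1.1516,  0.3327, -0.0647,  1.4607,  0.0216,  1.3499, -0.0885]), 'joint_velocities': array([-0.0013, -0.0025, -0.0005, -0.0026,  0.0002, -0.0002,  0.0006]), 'tau': array([  0.0002, -62.5824,   0.0487, -39.1858,   0.0162,   0.0073,
         0.0001]), 'position': array([0.2671, 0.5647, 0.2307]), 'ee_rot': array([ 0.2191,  0.9757, -0.0005, -0.0001]), 'ft_force': array([0.0089, 0.5472, 0.2271]), 'torque': array([-0.046 ,  0.0386,  0.0407]), 'grip_width': 1.002727772338141}
side {'camera_matrix': array([[393.2682,   0.    , 253.847 ],
       [  0.    , 393.2682, 195.0598],
       [  0.    ,   0.    ,   1.    ]]), 'R': array([[ 0.9469, -0.3212,  0.016 ],
       [-0.2328, -0.7189, -0.655 ],
       [ 0.2219,  0.6164, -0.7555]]), 't': array([-0.4899,  0.1576,  1.4017])}
top {'camera_matrix': array([[366.449 ,   0.    , 254.7306],
       [  0.    , 366.449 , 196.0849],
       [  0.    ,   0.    ,   1.    ]]), 'R': array([[-0.0218, -0.9997, -0.0088],
       [-0.9954,  0.0226, -0.0931],
       [ 0.0933,  0.0067, -0.9956]]), 't': array([-0.0318,  0.4749,  1.0692])}
wrist {'camera_matrix': array([[297.3186,   0.    , 260.89  ],
       [  0.    , 297.3186, 188.4289],
       [  0.    ,   0.    ,   1.    ]]), 'R': array([[ 0.4267,  0.9044, -0.0019],
       [ 0.8728, -0.4112,  0.263 ],
       [ 0.2371, -0.1139, -0.9648]]), 't': array([-0.6246, -0.0351,  0.3788])}
```

View pics/side0.png

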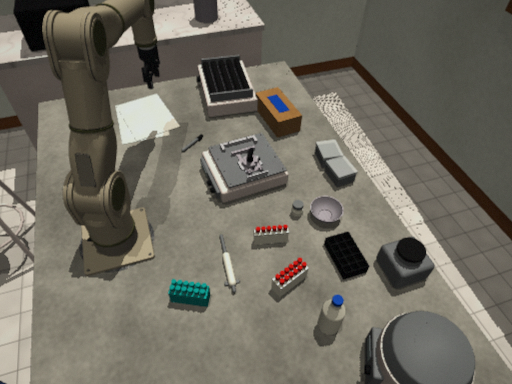

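View pics/top0.png

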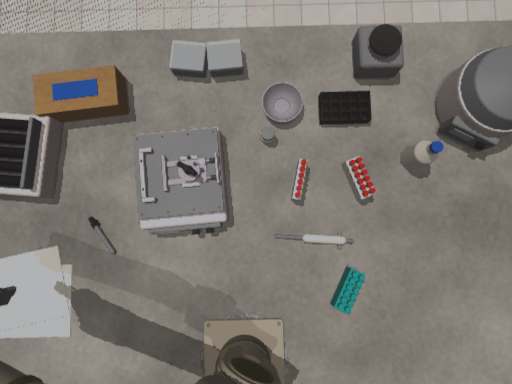

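View pics/wrist0.png

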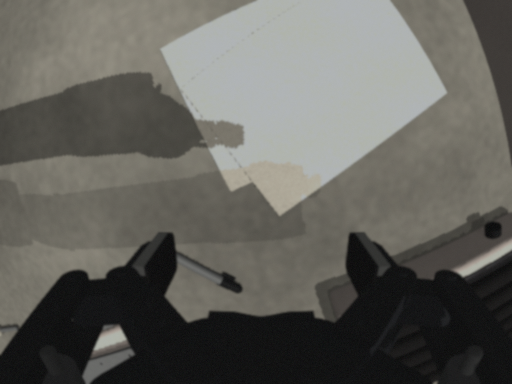

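```bash
python3 - <<'E'
from h import *
t=cv2.imread('pics/top0.png'); s=cv2.imread('pics/side0.png')
cv2.imwrite('pics/c1.png',cv2.resize(t[120:245,125:235],None,fx=5,fy=4.8*5/4.8,interpolation=cv2.INTER_CUBIC)[:600])
cv2.imwrite('pics/c2.png',cv2.resize(t[140:220,280:390],None,fx=7,fy=7,interpolation=cv2.INTER_CUBIC))
cv2.imwrite('pics/c3.png',cv2.resize(s[125:210,190:300],None,fx=7,fy=7,interpolation=cv2.INTER_CUBIC))
cv2.imwrite('pics/c4.png',cv2.resize(s[215:305,240:330],None,fx=6,fy=6,interpolation=cv2.INTER_CUBIC))
E
```

```text
(no output)
```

View pics/c1.png

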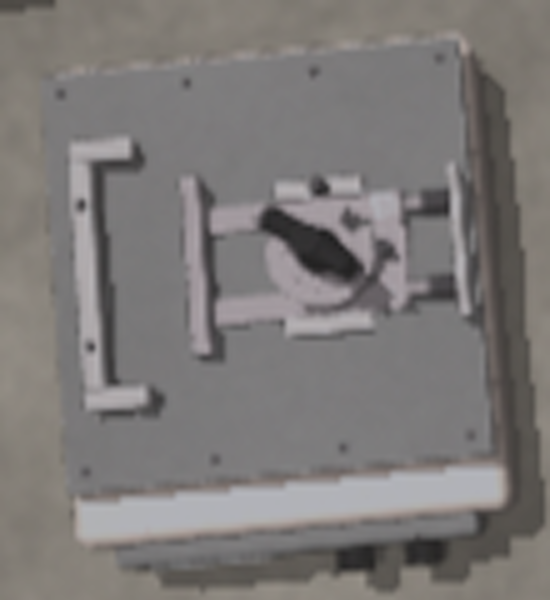

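View pics/c2.png

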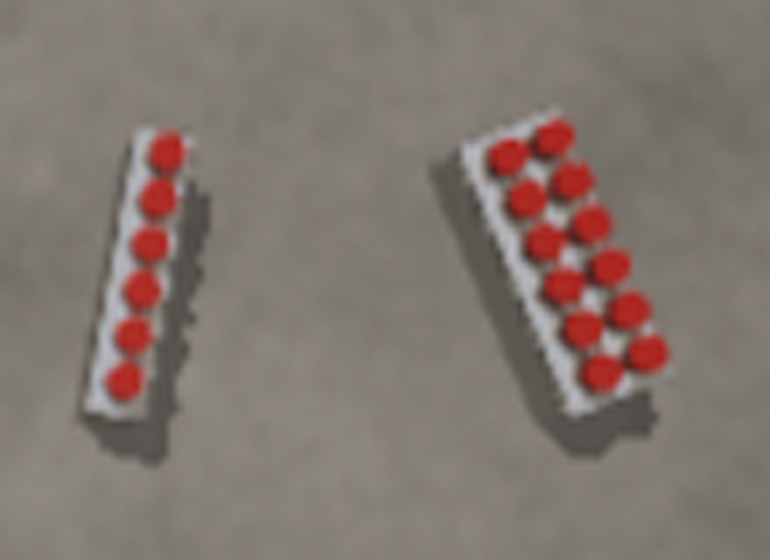

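View pics/c3.png

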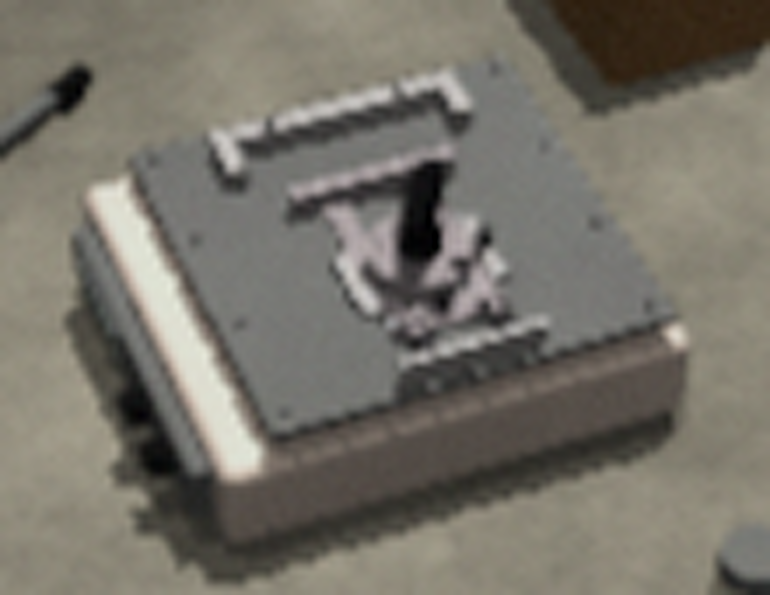

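View pics/c4.png

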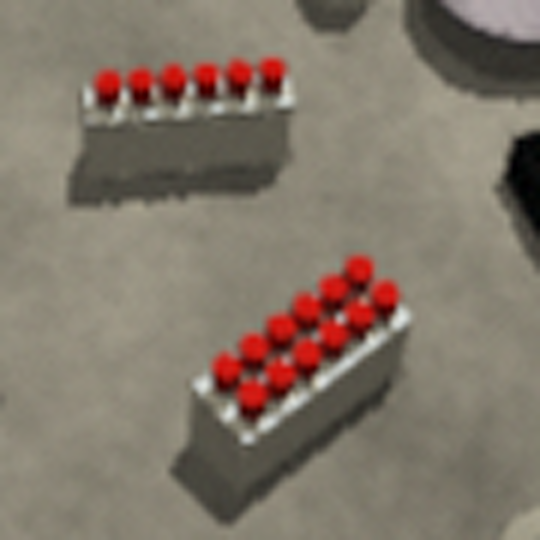

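```bash
cat >> h.py <<'E'
def load(f):
    d=np.load('pics/'+f+'.npz'); return d['K'],d['R'],d['t'],str(d['n'])
def ray(f,px):
    K,R,t,n=load(f); x=(px[0]-K[0,2])/K[0,0]; y=(px[1]-K[1,2])/K[1,1]
    if n=='wrist':
        r=np.hypot(x,y); s=np.sin(r)/r if r>1e-9 else 1; d=np.array([x*s,y*s,np.cos(r)])
    else: d=np.array([x,y,1.]); d/=np.linalg.norm(d)
    return -R.T@t, R.T@d
def tri(obs):
    A=np.zeros((3,3));b=np.zeros(3);L=[]
    for f,p in obs:
        c,d=ray(f,p);P=np.eye(3)-np.outer(d,d);A+=P;b+=P@c;L.append((c,P))
    X=np.linalg.solve(A,b); return X, max(np.linalg.norm(P@(X-c)) for c,P in L)
def atz(f,p,z):
    c,d=ray(f,p); return c+d*(z-c[2])/d[2]
def proj(f,X):
    K,R,t,n=load(f); c=R@np.asarray(X,float)+t
    if n=='wrist':
        r=np.hypot(c[0],c[1]);th=np.arctan2(r,c[2]); q=c[:2]/max(r,1e-12)*th
    else: q=c[:2]/c[2]
    return np.array([K[0,0]*q[0]+K[0,2],K[1,1]*q[1]+K[1,2]])
E
python3 - <<'E'
from h import *
T=lambda u,v:('top0',(280+u/7,140+v/7)); S=lambda u,v:('side0',(240+u/6,215+v/6))
C=[]
for a,b in [((507,158),(360,270)),((554,138),(386,297)),((647,354),(253,397)),((601,374),(227,371))]:
    X,e=tri([T(*a),S(*b)]);C.append(X);print('cap',X,e, atz(*T(*a),.078))
C=np.array(C);print(C.mean(0)); v=(C[0]+C[1]-C[2]-C[3]);print(np.degrees(np.arctan2(v[1],v[0])),np.linalg.norm(v)/2)
T=lambda u,v:('top0',(125+u/5,120+v/5)); S=lambda u,v:('side0',(190+u/7,125+v/7))
for n,a,b in [('fence+x',(72,145),(455,75)),('fence-x',(88,408),(215,135)),('tip+',(130,143),(465,105)),('tip-',(148,385),(238,165)),('bar+',(190,180),(452,152)),('bar-',(205,352),(292,192)),('knob',(318,245),(420,205))]:
    X,e=tri([T(*a),S(*b)]);print(n,X,e,atz(*T(*a),.104))
E
```

```text
cap [ 0.5611 -0.3237  0.0756] 0.0025040416401705076 [ 0.5581 -0.3224  0.078 ]
cap [ 0.5684 -0.3432  0.0751] 0.0019702056733887172 [ 0.5659 -0.3418  0.078 ]
cap [ 0.4791 -0.3763  0.0753] 0.001985374298886827 [ 0.4769 -0.375   0.078 ]
cap [ 0.4717 -0.3576  0.0746] 0.0022110458814283643 [ 0.4692 -0.3561  0.078 ]
[ 0.5201 -0.3502  0.0751]
20.57015553732063 0.09542569168947754
fence+x [0.6119 0.2794 0.0932] 0.0036131579011138377 [0.6058 0.2764 0.104 ]
fence-x [0.4616 0.2682 0.0966] 0.0029292312772163584 [0.4581 0.2665 0.104 ]
tip+ [0.6085 0.245  0.0997] 0.0013974653193550017 [0.6061 0.2439 0.104 ]
tip- [0.4697 0.2344 0.1007] 0.0006809786246947417 [0.4701 0.2334 0.104 ]
bar+ [0.5882 0.2118 0.0968] 0.0023627757342329354 [0.5844 0.2103 0.104 ]
bar- [0.4896 0.2019 0.1025] 0.001828822181463272 [0.4877 0.2019 0.104 ]
knob [0.542  0.1319 0.1398] 0.0021903180232714465 [0.546 0.139 0.104]
```

```bash
cat >> h.py <<'E'
def plan(target,yaw,n,tol=0.1):
    """yaw: desired tool-y angle (deg, world) with tool down. rows to get there."""
    from scipy.spatial.transform import Rotation as Ro
    o=manip.get_obs(); p=o['position'];R=Ro.from_quat(o['ee_rot']).as_matrix()
    y0=np.degrees(np.arctan2(R[1,1],R[0,1])); print('pos',p,'tool-y',y0,'z',R[:,2],'clock',o['clock'])
    # target rot
    a=np.radians(yaw); yv=np.array([np.cos(a),np.sin(a),0]);zv=np.array([0,0,-1.]);xv=np.cross(yv,zv)
    Rt=np.column_stack([xv,yv,zv]); rv=(Ro.from_matrix(R.T@Rt)).as_rotvec()
    dyaw=(yaw-y0); 
    d=(np.asarray(target)-p)/n
    for i in range(n):
        Ri=R@Ro.from_rotvec(rv*i/n).as_matrix(); s=Ri.T@d*1000
        print(np.round(s,1).tolist()+np.round(np.degrees(rv)/n,1).tolist(),end=',')
    print()
def pose():
    from scipy.spatial.transform import Rotation as Ro
    o=manip.get_obs(); R=Ro.from_quat(o['ee_rot']).as_matrix()
    print('t',o['clock'],'pos',o['position'],'yaw',np.degrees(np.arctan2(R[1,1],R[0,1])),'zx',R[:,2],'F',o['ft_force'],'M',o['torque'],'g',o['grip_width'])
E
python3 - <<'E'
from h import *
i=manip.camera_info('wrist');print(-i['R'].T@i['t'])
plan([.519,-.349,.22],-69.4,18)
E
```

```text
[0.2074 0.5936 0.3735]
pos [0.2671 0.5647 0.2307] tool-y 64.68891351726253 z [-0.0004 -0.001  -1.    ] clock 0.15
[-34.4, -39.9, 0.6, -0.0, 0.0, 7.4],[-39.2, -35.1, 0.6, -0.0, 0.0, 7.4],[-43.5, -29.7, 0.6, -0.0, 0.0, 7.4],[-46.9, -23.8, 0.6, -0.0, 0.0, 7.4],[-49.6, -17.6, 0.6, -0.0, 0.0, 7.4],[-51.5, -11.0, 0.6, -0.0, 0.0, 7.4],[-52.5, -4.2, 0.6, -0.0, 0.0, 7.4],[-52.6, 2.6, 0.6, -0.0, 0.0, 7.4],[-51.8, 9.4, 0.6, -0.0, 0.0, 7.4],[-50.1, 16.1, 0.6, -0.0, 0.0, 7.4],[-47.6, 22.4, 0.6, -0.0, 0.0, 7.4],[-44.3, 28.4, 0.6, -0.0, 0.0, 7.4],[-40.3, 33.9, 0.6, -0.0, 0.0, 7.4],[-35.5, 38.9, 0.6, -0.0, 0.0, 7.4],[-30.2, 43.1, 0.6, -0.0, 0.0, 7.4],[-24.3, 46.7, 0.6, -0.0, 0.0, 7.4],[-18.1, 49.5, 0.6, -0.0, 0.0, 7.4],[-11.5, 51.4, 0.6, -0.0, 0.0, 7.4],
```

Emit:
{"op": "step_arm", "data": {
  "motion": [
    [-34,-40,0,0,0,7.4],
    [-39,-35,0,0,0,7.4],
    [-43.5,-30,0,0,0,7.4],
    [-47,-24,0,0,0,7.4],
    [-49.5,-17.5,0,0,0,7.4],
    [-51.5,-11,0,0,0,7.4],
    [-52.5,-4,0,0,0,7.4],
    [-52.5,2.5,0,0,0,7.4],
    [-52,9.5,0,0,0,7.4],
    [-50,16,0,0,0,7.4],
    [-47.5,22.5,0,0,0,7.4],
    [-44,28.5,0,0,0,7.4],
    [-40,34,0,0,0,7.4],
    [-35.5,39,0,0,0,7.4],
    [-30,43,0,0,0,7.4],
    [-24.5,46.5,0,0,0,7.4],
    [-18,49.5,0,0,0,7.4],
    [-11.5,51.5,0,0,0,7.4]
  ],
  "jaw": 85
}}

```text
clock: 2.4
position: [0.4993, -0.3804, 0.2289]
ee_rot: [0.988, 0.154, 0.001, -0.0]
ft_force: [1.5, -0.1, -0.4]
grip_width: 0.991
```

```bash
python3 - <<'E'
from h import *
pose(); snap('wrist','w1'); plan([.519,-.349,.17],-69.4,6)
E
```

```text
t 2.4 pos [ 0.4993 -0.3804  0.2289] yaw -72.32223512926544 zx [ 0.0017  0.0007 -1.    ] F [ 1.5011 -0.1383 -0.4143] M [ 0.0648 -0.0769  0.0317] g 0.9910873064105882
pos [ 0.4976 -0.3866  0.227 ] tool-y -72.9919649697786 z [-0.0021 -0.0032 -1.    ] clock 2.45
[5.3, -5.0, 9.5, 0.0, 0.0, -0.6],[5.3, -4.9, 9.5, 0.0, 0.0, -0.6],[5.4, -4.8, 9.5, 0.0, 0.0, -0.6],[5.4, -4.8, 9.5, 0.0, 0.0, -0.6],[5.5, -4.7, 9.5, 0.0, 0.0, -0.6],[5.5, -4.7, 9.5, 0.0, 0.0, -0.6],
```

View pics/w1.png

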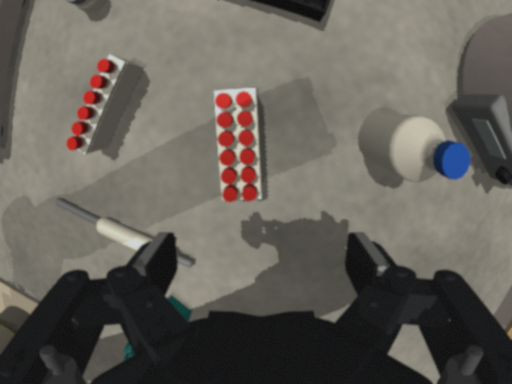

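```bash
python3 - <<'E'
from h import *
C=[]
T=lambda u,v:('top0',(280+u/7,140+v/7)); S=lambda u,v:('side0',(240+u/6,215+v/6))
for w,a,b in [((223,101),(507,158),(360,270)),((244,100),(554,138),(386,297)),((249,193),(647,354),(253,397)),((230,194),(601,374),(227,371))]:
    X,e=tri([('w1',w),T(*a),S(*b)]);C.append(atz('w1',w,.082));print(X,e,C[-1])
C=np.array(C);print(C.mean(0)); v=(C[0]+C[1]-C[2]-C[3]);print(np.degrees(np.arctan2(v[1],v[0])),np.linalg.norm(v)/2)
E
```

```text
[ 0.5606 -0.3231  0.0763] 0.003032073983320954 [ 0.56   -0.3226  0.082 ]
[ 0.5678 -0.3426  0.0757] 0.0026504984733693765 [ 0.5668 -0.3418  0.082 ]
[ 0.4786 -0.3756  0.076 ] 0.002621673729940656 [ 0.4795 -0.3741  0.082 ]
[ 0.4713 -0.357   0.0754] 0.0027725932726133757 [ 0.4726 -0.3559  0.082 ]
[ 0.5197 -0.3486  0.082 ]
20.593045410487477 0.09329164979387648
```

Emit:
{"op": "step_arm", "data": {
  "motion": [
    [5,-5,9,0,0,-0.6],
    [5,-5,9,0,0,-0.6],
    [5,-5,9,0,0,-0.6],
    [5.5,-5,9,0,0,-0.6],
    [5.5,-4.5,9,0,0,-0.6],
    [5.5,-4.5,9,0,0,-0.6],
    [0,0,0,0,0,0]
  ]
}}

```text
clock: 3.32
position: [0.5202, -0.3424, 0.1682]
ee_rot: [0.983, 0.184, -0.001, -0.0]
ft_force: [-1.1, -0.3, -0.0]
grip_width: 0.997
```

```bash
python3 - <<'E'
from h import *
pose(); snap('wrist','w2');pose()
E
```

```text
t 3.325 pos [ 0.5202 -0.3424  0.1682] yaw -68.79693085639482 zx [-0.0026  0.0001 -1.    ] F [-1.0686 -0.3193 -0.0013] M [ 0.0188 -0.0265  0.0045] g 0.9972686001282728
t 3.375 pos [ 0.52   -0.3431  0.1687] yaw -68.84649314232945 zx [-0.0022 -0.0004 -1.    ] F [0.5904 0.0204 0.557 ] M [ 0.0365 -0.0696 -0.0016] g 0.9922909234271391
```

View pics/w2.png

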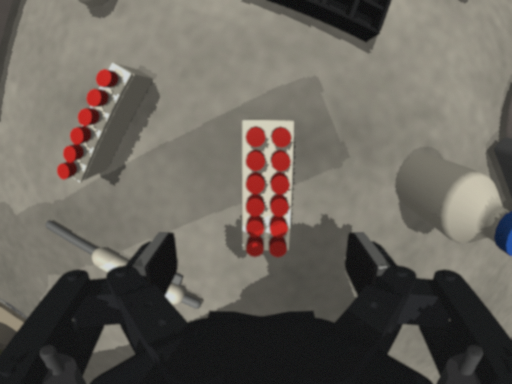

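```bash
python3 - <<'E'
from h import *
C=[]
for w in [(256,137),(282,137),(277,246),(255,246)]:
    C.append(atz('w2',w,.080));print(C[-1])
C=np.array(C);print(C.mean(0)); v=(C[0]+C[1]-C[2]-C[3]);print(np.degrees(np.arctan2(v[1],v[0])),np.linalg.norm(v)/2)
for n,x in zip('abcd',[(242,122),(294,121)]): print(atz('w2',x,.06))
plan([.519,-.3485,.04],-69.4,10)
E
```

```text
[ 0.5607 -0.3225  0.08  ]
[ 0.5681 -0.3414  0.08  ]
[ 0.4804 -0.3728  0.08  ]
[ 0.4736 -0.355   0.08  ]
[ 0.5207 -0.3479  0.08  ]
20.092602275409803 0.09301700949230435
[ 0.5664 -0.3074  0.06  ]
[ 0.5832 -0.3477  0.06  ]
pos [ 0.52   -0.3431  0.1687] tool-y -68.84649314232945 z [-0.0022 -0.0004 -1.    ] clock 3.375
[-0.3, 0.5, 12.9, -0.0, 0.0, 0.1],[-0.3, 0.5, 12.9, -0.0, 0.0, 0.1],[-0.3, 0.5, 12.9, -0.0, 0.0, 0.1],[-0.3, 0.5, 12.9, -0.0, 0.0, 0.1],[-0.3, 0.5, 12.9, -0.0, 0.0, 0.1],[-0.3, 0.5, 12.9, -0.0, 0.0, 0.1],[-0.3, 0.5, 12.9, -0.0, 0.0, 0.1],[-0.3, 0.5, 12.9, -0.0, 0.0, 0.1],[-0.3, 0.5, 12.9, -0.0, 0.0, 0.1],[-0.3, 0.5, 12.9, -0.0, 0.0, 0.1],
```

Emit:
{"op": "step_arm", "data": {
  "motion": [
    [-0.5,0.5,16,0,0,0.1],
    [-0.5,0.5,16,0,0,0.1],
    [-0.5,0.5,16,0,0,0.1],
    [-0.5,0.5,16,0,0,0.1],
    [-0.5,0.5,16,0,0,0.1],
    [0,0.5,16,0,0,0],
    [0,0.5,16,0,0,0],
    [0,0.5,14,0,0,0],
    [0,0.5,10,0,0,0],
    [0,0,5,0,0,0],
    [0,0,0,0,0,0]
  ]
}}

```text
clock: 4.75
position: [0.5179, -0.35, 0.0173]
ee_rot: [0.984, 0.178, -0.002, 0.0]
ft_force: [-0.1, 0.5, -0.3]
grip_width: 0.997
```

```bash
python3 - <<'E'
from h import *
plan([.519,-.3485,.025],-69.6,2); snap('wrist','w3')
E
```

```text
pos [ 0.5179 -0.35    0.0173] tool-y -69.5108560677561 z [-0.0031 -0.0011 -1.    ] clock 4.75
[0.8, -0.5, -3.9, -0.0, 0.1, 0.0],[0.8, -0.5, -3.9, -0.0, 0.1, 0.0],
```

View pics/w3.png

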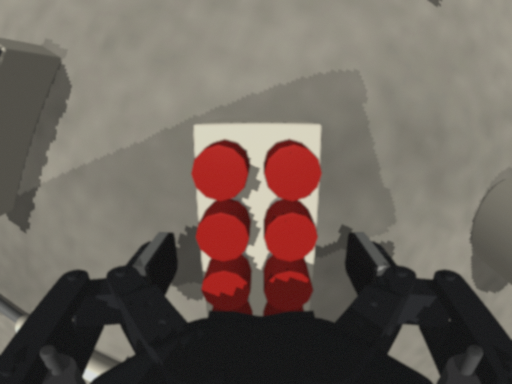

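Rack is centred between the fingers (edges at columns 195 and 320, fingers at 175 and 347). Raise 7 mm and grip.

Emit:
{"op": "step_arm", "data": {
  "motion": [
    [0.5,0,-4,0,0,0],
    [0.5,0,-3,0,0,0],
    [0,0,0,0,0,0]
  ]
}}

```text
clock: 5.18
position: [0.5199, -0.3501, 0.0265]
ee_rot: [0.984, 0.178, -0.0, 0.001]
ft_force: [-1.0, 0.1, -0.5]
grip_width: 0.992
```

Emit:
{"op": "step_arm", "data": {
  "motion": [
    [0,0,0,0,0,0],
    [0,0,0,0,0,0],
    [0,0,0,0,0,0],
    [0,0,0,0,0,0],
    [0,0,0,0,0,0],
    [0,0,0,0,0,0]
  ],
  "jaw": 30,
  "force": 40
}}

```text
clock: 5.92
position: [0.5201, -0.3501, 0.0268]
ee_rot: [0.984, 0.178, -0.0, 0.001]
ft_force: [-0.2, -0.2, 0.9]
grip_width: 0.504
```

```bash
python3 - <<'E'
from h import *
pose()
E
```

```text
t 5.925 pos [ 0.5201 -0.3501  0.0268] yaw -69.49235956152937 zx [-0.0002 -0.002  -1.    ] F [-0.1588 -0.1855  0.883 ] M [ 0.1204  0.107  -0.0002] g 0.504150783908489
```

Emit:
{"op": "step_arm", "data": {
  "motion": [
    [0,0,-8,0,0,0],
    [0,0,-20,0,0,0],
    [0,0,-35,0,0,0],
    [0,0,-40,0,0,0],
    [0,0,-40,0,0,0],
    [0,0,-30,0,0,0],
    [0,0,-15,0,0,0]
  ],
  "force": 60
}}

```text
clock: 6.8
position: [0.5181, -0.3497, 0.2249]
ee_rot: [0.984, 0.177, -0.001, 0.001]
ft_force: [-0.1, 0.3, -4.3]
grip_width: 0.51
```

```bash
python3 - <<'E'
from h import *
pose();plan([.45,.14,.23],-85.5,12)
E
```

```text
t 6.8 pos [ 0.5181 -0.3497  0.2249] yaw -69.61892173236559 zx [-0.002  -0.0016 -1.    ] F [-0.1079  0.342  -4.3268] M [ 0.0084  0.0235 -0.0103] g 0.5095047629916148
pos [ 0.5181 -0.3497  0.2249] tool-y -69.61892173236559 z [-0.002  -0.0016 -1.    ] clock 6.8
[8.9, -40.2, -0.5, 0.0, 0.0, 1.3],[8.0, -40.4, -0.5, 0.0, 0.0, 1.3],[7.0, -40.6, -0.5, 0.0, 0.0, 1.3],[6.1, -40.7, -0.5, 0.0, 0.0, 1.3],[5.1, -40.9, -0.5, 0.0, 0.0, 1.3],[4.2, -41.0, -0.5, 0.0, 0.0, 1.3],[3.3, -41.1, -0.5, 0.0, 0.0, 1.3],[2.3, -41.1, -0.4, 0.0, 0.0, 1.3],[1.4, -41.2, -0.4, 0.0, 0.0, 1.3],[0.4, -41.2, -0.4, 0.0, 0.0, 1.3],[-0.6, -41.2, -0.4, 0.0, 0.0, 1.3],[-1.5, -41.2, -0.4, 0.0, 0.0, 1.3],
```

Emit:
{"op": "step_arm", "data": {
  "motion": [
    [5,-20,-0.5,0,0,1],
    [8,-35,-0.5,0,0,1.3],
    [7,-40,-0.5,0,0,1.3],
    [6,-41,-0.5,0,0,1.3],
    [5,-41,-0.5,0,0,1.3],
    [4,-41,-0.5,0,0,1.3],
    [3,-41,-0.5,0,0,1.3],
    [2,-41,-0.5,0,0,1.3],
    [1.5,-41,-0.5,0,0,1.3],
    [0.5,-41,-0.5,0,0,1.3],
    [-0.5,-41,-0.5,0,0,1.3],
    [-1.5,-35,-0.5,0,0,1.3],
    [-1.5,-20,0,0,0,1.3],
    [0,0,0,0,0,0],
    [0,0,0,0,0,0]
  ]
}}

```text
clock: 8.68
position: [0.444, 0.1371, 0.23]
ee_rot: [1.0, 0.025, -0.004, 0.001]
ft_force: [0.0, 0.6, -3.3]
grip_width: 0.506
```

```bash
python3 - <<'E'
from h import *
pose(); im=snap('wrist','w4')
E
```

```text
t 8.675 pos [0.444  0.1371 0.23  ] yaw -87.16140422873427 zx [-0.0074 -0.0026 -1.    ] F [ 0.0277  0.5644 -3.2916] M [-0.0346  0.0128 -0.0227] g 0.5056613710068971
```

View pics/w4.png

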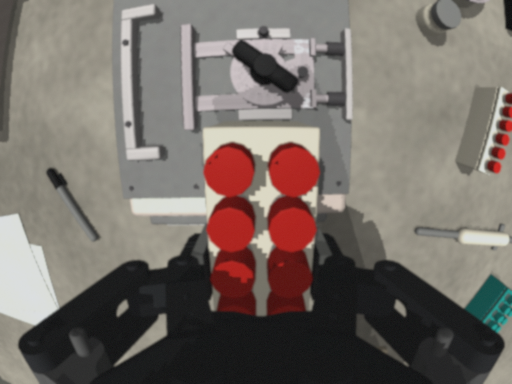

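```bash
python3 - <<'E'
from h import *
im=cv2.imread('pics/w4.png'); cv2.imwrite('pics/c5.png',cv2.resize(im[0:170,110:360],None,fx=3.2,fy=3.2,interpolation=cv2.INTER_CUBIC))
E
```

```text
(no output)
```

View pics/c5.png

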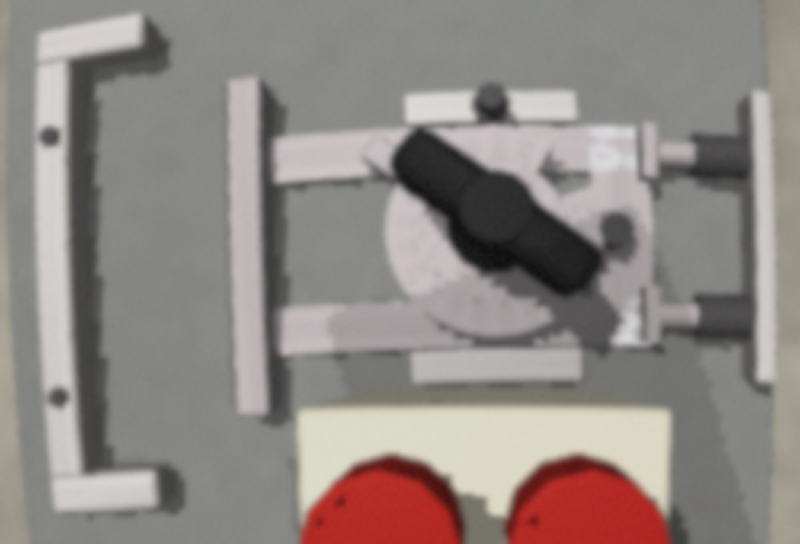

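```bash
python3 - <<'E'
from h import *
W=lambda u,v,z:atz('w4',(110+u/3.2,v/3.2),z)
i1,i2=W(70,62,.104),W(82,472,.104); print('inner corners',i1,i2,np.linalg.norm(i1-i2))
b1,b2=W(228,80,.104),W(238,413,.104); print('bar',b1,b2,np.linalg.norm(b1-b2))
t1,t2=W(145,47,.104),W(158,470,.104); print('tips',t1,t2,np.linalg.norm(t1-t2))
for a,b in((i1,i2),(b1,b2),(t1,t2)): d=a-b;print(np.degrees(np.arctan2(d[1],d[0])))
a=np.radians(4.5);X=np.array([np.cos(a),np.sin(a),0]);Y=np.array([-np.sin(a),np.cos(a),0])
print('fence-bar dist',(i1+i2-b1-b2)/2@Y, 'bay from fence',(i1+i2)/2-.022*Y,'from bar',(b1+b2)/2+.029*Y)
print('top rows', [W(u,v,.15) for u,v in((415,145),(585,280),(495,205))])
# rack in hand
o=manip.get_obs();z=o['position'][2]-.0268+.06
r1,r2=atz('w4',(204,127),z),atz('w4',(320,127),z);print('rack',r1,r2,np.linalg.norm(r1-r2),np.degrees(np.arctan2(*(r2-r1)[1::-1])),'mid',(r1+r2)/2)
E
```

```text
inner corners [0.5973 0.2675 0.104 ] [0.4713 0.2589 0.104 ] 0.12628371042070197
bar [0.5875 0.2168 0.104 ] [0.4895 0.2094 0.104 ] 0.09830265005739763
tips [0.5997 0.2433 0.104 ] [0.4723 0.234  0.104 ] 0.12777668270054598
3.8969416816256386
4.3025464315094695
4.16341860088586
fence-bar dist 0.05030634986217181 bay from fence [0.536  0.2413 0.104 ] from bar [0.5362 0.242  0.104 ]
top rows [array([0.5579, 0.1583, 0.15  ]), array([0.5278, 0.1176, 0.15  ]), array([0.5442, 0.1392, 0.15  ])]
rack [0.5037 0.1613 0.2632] [0.5059 0.1185 0.2632] 0.0428810671487513 -87.08652316571381 mid [0.5048 0.1399 0.2632]
```

```bash
python3 - <<'E'
from h import *
plan([.535,.239,.22],-85.9,6)
E
```

```text
pos [0.444  0.1371 0.23  ] tool-y -87.17455179520239 z [-0.0074 -0.0024 -1.    ] clock 8.725
[16.0, -16.2, 1.5, 0.0, 0.1, -0.2],[16.1, -16.2, 1.5, 0.0, 0.1, -0.2],[16.1, -16.1, 1.6, 0.0, 0.1, -0.2],[16.2, -16.0, 1.6, 0.0, 0.1, -0.2],[16.2, -16.0, 1.6, 0.0, 0.1, -0.2],[16.3, -15.9, 1.6, 0.0, 0.1, -0.2],
```

Emit:
{"op": "step_arm", "data": {
  "motion": [
    [10,-10,1,0,0.1,-0.2],
    [16,-16,1.5,0,0.1,-0.2],
    [16,-16,1.5,0,0.1,-0.2],
    [16,-16,1.5,0,0.1,-0.2],
    [16,-16,1.5,0,0.1,-0.2],
    [16,-16,1.5,0,0,-0.2],
    [6,-6,0,0,0,0],
    [0,0,0,0,0,0]
  ]
}}

```text
clock: 9.72
position: [0.5416, 0.2411, 0.2193]
ee_rot: [0.999, 0.034, 0.002, 0.001]
ft_force: [-0.3, -1.1, -2.8]
grip_width: 0.505
```

```bash
python3 - <<'E'
from h import *
plan([.535,.239,.15],-85.9,5)
E
```

```text
pos [0.5416 0.2411 0.2193] tool-y -86.08024150925114 z [ 0.0033 -0.0027 -1.    ] clock 9.725
[-1.4, 0.3, 13.9, 0.0, -0.0, -0.0],[-1.4, 0.3, 13.9, 0.0, -0.0, -0.0],[-1.4, 0.3, 13.9, 0.0, -0.0, -0.0],[-1.4, 0.3, 13.9, 0.0, -0.0, -0.0],[-1.3, 0.3, 13.9, 0.0, -0.0, -0.0],
```

Emit:
{"op": "step_arm", "data": {
  "motion": [
    [-1.5,0.5,14,0,0,0],
    [-1.5,0.5,14,0,0,0],
    [-1.5,0.5,14,0,0,0],
    [-1.5,0,14,0,0,0],
    [-1,0,8,0,0,0],
    [0,0,0,0,0,0],
    [0,0,0,0,0,0]
  ]
}}

```text
clock: 10.6
position: [0.5332, 0.2368, 0.1504]
ee_rot: [0.999, 0.033, 0.001, 0.001]
ft_force: [0.3, -0.1, -3.0]
grip_width: 0.51
```

```bash
python3 - <<'E'
from h import *
plan([.535,.239,.15],-85.9,5)
snap('wrist','w5');s=snap('side','s5');t=snap('top','t5')
cv2.imwrite('pics/c6.png',np.hstack([cv2.resize(s[110:210,190:290],None,fx=4,fy=5,interpolation=cv2.INTER_CUBIC),cv2.resize(t[120:240,125:225],None,fx=4,fy=500/120,interpolation=cv2.INTER_CUBIC)]))
E
```

```text
pos [0.5332 0.2368 0.1504] tool-y -86.1830151310511 z [ 0.002  -0.0028 -1.    ] clock 10.6
[0.4, -0.4, 0.1, 0.0, -0.0, -0.1],[0.4, -0.4, 0.1, 0.0, -0.0, -0.1],[0.4, -0.4, 0.1, 0.0, -0.0, -0.1],[0.4, -0.4, 0.1, 0.0, -0.0, -0.1],[0.4, -0.4, 0.1, 0.0, -0.0, -0.1],
```

View pics/w5.png

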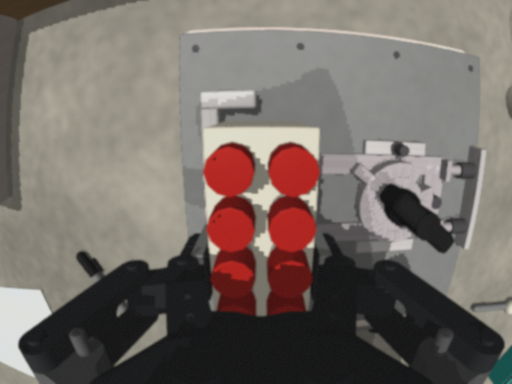

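View pics/c6.png

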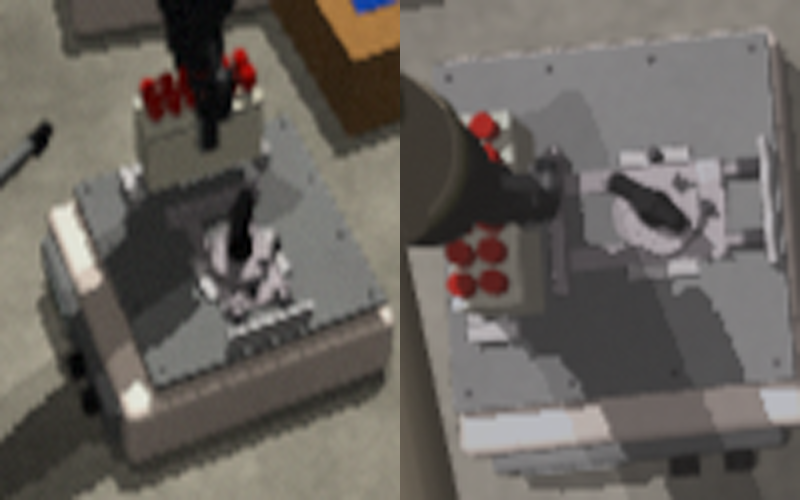

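```bash
python3 - <<'E'
from h import *
im=cv2.imread('pics/w5.png'); cv2.imwrite('pics/c7.png',cv2.resize(im[80:140,190:330],None,fx=5.5,fy=5.5,interpolation=cv2.INTER_CUBIC))
z=.1836
r1,r2=atz('w5',(205,127),z),atz('w5',(320,128),z);print(r1,r2,'mid',(r1+r2)/2,np.degrees(np.arctan2(*(r2-r1)[1::-1])))
print(load('w5')[1:3])
E
```

```text
[0.5922 0.2618 0.1836] [0.5947 0.2191 0.1836] mid [0.5935 0.2404 0.1836] -86.59814688069555
(array([[ 0.0675, -0.9977,  0.0036],
       [-0.9629, -0.0642,  0.2621],
       [-0.2612, -0.0212, -0.965 ]]), array([0.1998, 0.5161, 0.4449]))
```

View pics/c7.png

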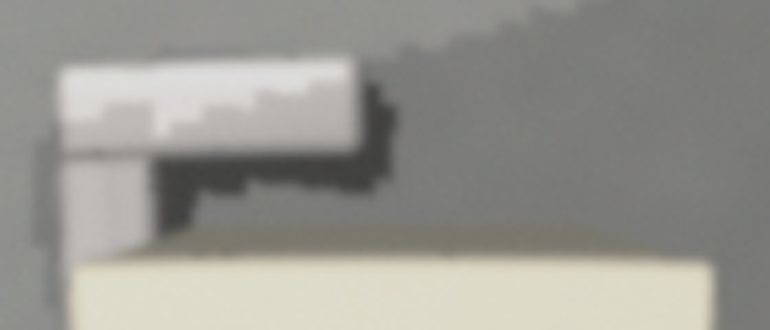

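```bash
python3 - <<'E'
from h import *
a,b=atz('w5',(217.6,108.2),.104),atz('w5',(255.1,107.6),.104); print('corner',a,'tip',b)
q=(np.array([190,80])+np.array([[170,228],[640,229]])/5.5); r=[atz('w5',p,.1236) for p in q];print('rack bottom front',r)
print('w4 model cheek proj', proj('w5',[.5973,.2675,.104]),proj('w5',[.5997,.2433,.104]))
c,s=np.cos(np.radians(4.1)),np.sin(np.radians(4.1))
print('bay from corner', a[:2]-np.array([.064*c-.022*s,.064*s+.022*c]))
E
```

```text
corner [0.5992 0.2686 0.104 ] tip [0.6008 0.2449 0.104 ]
rack bottom front [array([0.5917, 0.2636, 0.1236]), array([0.5949, 0.2149, 0.1236])]
w4 model cheek proj [219.2042 111.1734] [257.5505 109.4799]
bay from corner [0.5369 0.2421]
```

Emit:
{"op": "step_arm", "data": {
  "motion": [
    [2,-1.5,0,0,0,-0.3],
    [1.5,-1,0,0,0,-0.2],
    [0,0,2,0,0,0],
    [0,0,0,0,0,0]
  ]
}}

```text
clock: 11.25
position: [0.5373, 0.24, 0.149]
ee_rot: [0.999, 0.038, 0.002, 0.001]
ft_force: [1.0, -0.3, -2.8]
grip_width: 0.504
```

```bash
python3 - <<'E'
from h import *
plan([.5365,.2393,.117],-85.9,8)
E
```

```text
pos [0.5373 0.24   0.149 ] tool-y -85.63597782809931 z [ 0.0031 -0.0021 -1.    ] clock 11.25
[-0.1, 0.1, 4.0, 0.0, -0.0, 0.0],[-0.1, 0.1, 4.0, 0.0, -0.0, 0.0],[-0.1, 0.1, 4.0, 0.0, -0.0, 0.0],[-0.1, 0.1, 4.0, 0.0, -0.0, 0.0],[-0.1, 0.1, 4.0, 0.0, -0.0, 0.0],[-0.1, 0.1, 4.0, 0.0, -0.0, 0.0],[-0.1, 0.1, 4.0, 0.0, -0.0, 0.0],[-0.1, 0.1, 4.0, 0.0, -0.0, 0.0],
```

Emit:
{"op": "step_arm", "data": {
  "motion": [
    [0,0,4,0,-0.1,0.1],
    [-0.3,0.3,4,0,0,0.1],
    [-0.3,0.3,4,0,0,0],
    [0,0,4,0,0,0],
    [0,0,4,0,0,0],
    [0,0,4,0,0,0],
    [0,0,0,0,0,0]
  ]
}}

```text
clock: 12.12
position: [0.5364, 0.2391, 0.1228]
ee_rot: [0.999, 0.036, 0.0, 0.001]
ft_force: [0.5, 0.1, -3.0]
grip_width: 0.506
```

```bash
python3 - <<'E'
from h import *
pose();plan([.5365,.2393,.115],-85.9,4); snap('wrist','w6')
E
```

```text
t 12.125 pos [0.5364 0.2391 0.1228] yaw -85.85249606649433 zx [ 0.0005 -0.0028 -1.    ] F [ 0.4546  0.0525 -2.9608] M [ 0.008   0.018  -0.0069] g 0.5063585345596167
pos [0.5364 0.2391 0.1228] tool-y -85.85249606649433 z [ 0.0005 -0.0028 -1.    ] clock 12.125
[0.0, -0.1, 1.9, 0.0, -0.0, 0.0],[0.0, -0.1, 1.9, 0.0, -0.0, 0.0],[0.0, -0.1, 1.9, 0.0, -0.0, 0.0],[0.0, -0.1, 1.9, 0.0, -0.0, 0.0],
```

View pics/w6.png

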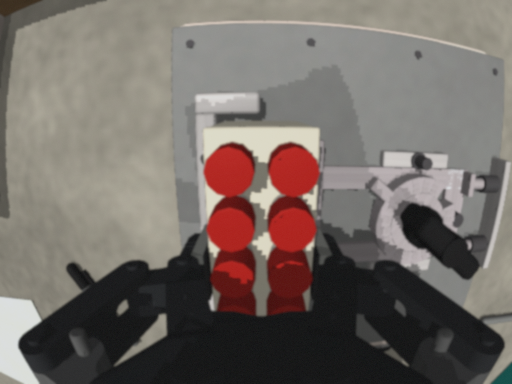

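Emit:
{"op": "step_arm", "data": {
  "motion": [
    [0,0,2,0,0,0],
    [0,0,2,0,0,0],
    [0,0,2,0,0,0],
    [0,0,0.5,0,0,0],
    [0,0,0,0,0,0]
  ]
}}

```text
clock: 12.8
position: [0.5367, 0.2392, 0.1164]
ee_rot: [0.999, 0.036, 0.001, 0.001]
ft_force: [-0.2, 0.2, -3.2]
grip_width: 0.507
```

```bash
python3 - <<'E'
from h import *
pose()
E
```

```text
t 12.8 pos [0.5367 0.2392 0.1164] yaw -85.85415472560491 zx [ 0.0013 -0.0022 -1.    ] F [-0.2224  0.197  -3.2051] M [ 0.0183 -0.0011  0.0614] g 0.5066658916581863
```

Emit:
{"op": "step_arm", "data": {
  "motion": [
    [0,0,1.5,0,0,0],
    [0,0,1,0,0,0],
    [0,0,0,0,0,0]
  ]
}}

```text
clock: 13.18
position: [0.5369, 0.2393, 0.115]
ee_rot: [0.999, 0.036, 0.001, 0.001]
ft_force: [-0.7, 0.6, -2.1]
grip_width: 0.511
```

Emit:
{"op": "step_arm", "data": {
  "motion": [
    [0,0,1,0,0,0],
    [0,0,0.5,0,0,0],
    [0,0,0,0,0,0]
  ]
}}

```text
clock: 13.55
position: [0.537, 0.2393, 0.1148]
ee_rot: [0.999, 0.036, 0.001, 0.0]
ft_force: [-0.6, -1.0, -1.0]
grip_width: 0.51
```

Emit:
{"op": "step_arm", "data": {
  "motion": [
    [0,0,0,0,0,0],
    [0,0,0,0,0,0],
    [0,0,0,0,0,0],
    [0,0,0,0,0,0],
    [0,0,-3,0,0,0],
    [0,0,-10,0,0,0],
    [0,0,-25,0,0,0],
    [0,0,-35,0,0,0],
    [0,0,-35,0,0,0],
    [0,0,-20,0,0,0],
    [0,0,0,0,0,0]
  ],
  "jaw": 70
}}

```text
clock: 14.92
position: [0.5377, 0.2393, 0.2506]
ee_rot: [0.999, 0.036, 0.003, -0.0]
ft_force: [-0.5, 1.4, -0.9]
grip_width: 0.818
```

```bash
python3 - <<'E'
from h import *
pose(); snap('wrist','w7'); plan([.543,.138,.23],-40,6)
E
```

```text
t 14.925 pos [0.5377 0.2393 0.2506] yaw -85.91140619386414 zx [ 0.0053  0.0011 -1.    ] F [-0.5225  1.4417 -0.9023] M [0.018  0.0119 0.0416] g 0.8181718841819062
pos [0.5373 0.2392 0.2495] tool-y -85.90898278481137 z [ 0.0041  0.0003 -1.    ] clock 14.975
[-0.3, 16.9, 3.3, 0.0, -0.0, -7.7],[-2.5, 16.7, 3.3, 0.0, -0.0, -7.7],[-4.7, 16.2, 3.2, 0.0, -0.0, -7.7],[-6.8, 15.4, 3.2, 0.0, -0.0, -7.7],[-8.8, 14.4, 3.3, 0.0, -0.0, -7.7],[-10.7, 13.1, 3.3, 0.0, -0.0, -7.7],
```

View pics/w7.png

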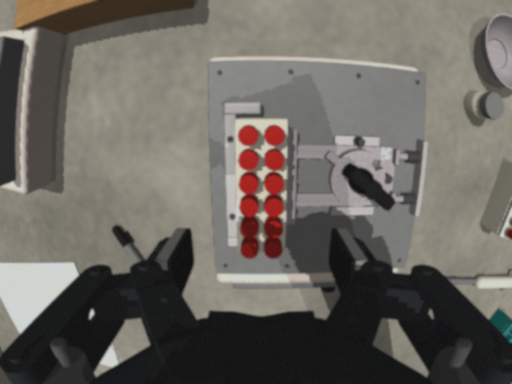

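```bash
python3 - <<'E'
from h import *
plan([.5441,.139,.21],-36.5,7)
E
```

```text
pos [0.5373 0.2392 0.2495] tool-y -85.90898278481137 z [ 0.0041  0.0003 -1.    ] clock 14.975
[-0.1, 14.3, 5.6, 0.0, -0.0, -7.1],[-1.8, 14.2, 5.6, 0.0, -0.0, -7.1],[-3.6, 13.9, 5.6, 0.0, -0.0, -7.1],[-5.2, 13.4, 5.6, 0.0, -0.0, -7.1],[-6.8, 12.6, 5.6, 0.0, -0.0, -7.1],[-8.3, 11.7, 5.6, 0.0, -0.0, -7.1],[-9.7, 10.6, 5.6, 0.0, -0.0, -7.1],
```

Emit:
{"op": "step_arm", "data": {
  "motion": [
    [0,14,5,0,0,-7],
    [-2,14,5.5,0,0,-7],
    [-3.5,14,5.5,0,0,-7],
    [-5,13.5,5.5,0,0,-7],
    [-7,12.5,5.5,0,0,-7],
    [-8,11.5,5.5,0,0,-7],
    [-9.5,10.5,5.5,0,0,-7],
    [0,0,0,0,0,0],
    [0,0,0,0,0,0]
  ],
  "jaw": 45
}}

```text
clock: 16.1
position: [0.5403, 0.1363, 0.2004]
ee_rot: [0.889, 0.458, -0.005, 0.001]
ft_force: [0.0, 0.4, 0.1]
grip_width: 0.525
```

```bash
python3 - <<'E'
from h import *
pose(); im=snap('wrist','w8')
cv2.imwrite('pics/c8.png',cv2.resize(im[100:300,170:370],None,fx=3,fy=3,interpolation=cv2.INTER_CUBIC))
print(load('w8')[1:3])
E
```

```text
t 16.1 pos [0.5403 0.1363 0.2004] yaw -35.4944659122397 zx [-0.0087 -0.0063 -0.9999] F [0.0258 0.4486 0.1216] M [0.0196 0.0209 0.0171] g 0.5250816417682046
(array([[ 0.8148, -0.5798, -0.0036],
       [-0.5568, -0.7842,  0.2739],
       [-0.1616, -0.2212, -0.9618]]), array([-0.3606,  0.3797,  0.4656]))
```

View pics/w8.png

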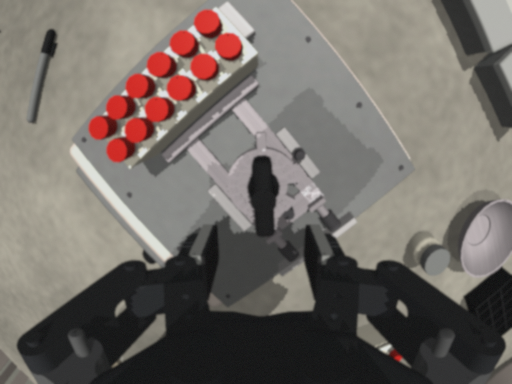

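View pics/c8.png

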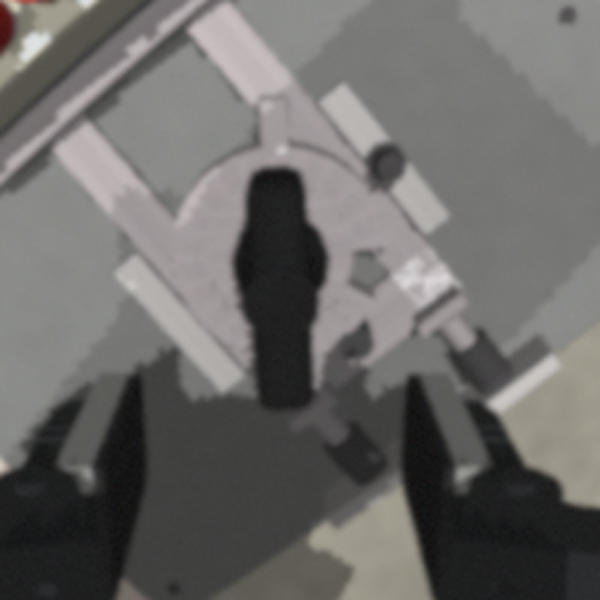

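```bash
python3 - <<'E'
from h import *
P=lambda u,v,z:atz('w8',(170+u/3,100+v/3),z)
a,b=P(277,172,.150),P(285,407,.150);d=a-b;print(a,b,(a+b)/2,np.linalg.norm(d),np.degrees(np.arctan2(d[1],d[0])))
h1,h2=P(237,262,.146),P(327,262,.146);print('hub',(h1+h2)/2)
ax=np.array([.5441,.139]);
for n,q,z in(('lug',(275,125),.106),('pin',(387,155),.108)):
    x=P(*q,z)[:2]-ax;print(n,np.linalg.norm(x),np.degrees(np.arctan2(x[1],x[0])))
W=lambda u,v,z:atz('w4',(110+u/3.2,v/3.2),z)
for n,q,z in(('lug',(378,153),.106),('pin',(490,95),.108)):
    x=W(*q,z)[:2]-ax;print(n,np.linalg.norm(x),np.degrees(np.arctan2(x[1],x[0])))
plan([.5441,.139,.160],-36.5,5)
E
```

```text
[0.5612 0.1641 0.15  ] [0.5303 0.1172 0.15  ] [0.5458 0.1407 0.15  ] 0.05617896594514842 56.58077138694576
hub [0.5497 0.1459 0.146 ]
lug 0.03548171529244837 56.30586369235155
pin 0.04005909512821511 8.607649308504024
lug 0.03860508405565631 58.27448245584382
pin 0.038045643102406795 4.217644822532279
pos [0.5403 0.1363 0.2004] tool-y -35.464601128547685 z [-0.0087 -0.0064 -0.9999] clock 16.15
[1.0, 0.3, 8.1, -0.0, 0.1, 0.2],[0.9, 0.3, 8.1, -0.0, 0.1, 0.2],[0.9, 0.3, 8.1, -0.0, 0.1, 0.2],[0.9, 0.3, 8.1, -0.0, 0.1, 0.2],[0.9, 0.3, 8.1, -0.0, 0.1, 0.2],
```

Emit:
{"op": "step_arm", "data": {
  "motion": [
    [1.5,0.5,10,0,0.2,0],
    [1.5,0.5,12,0,0.2,-0.2],
    [1,0.5,12,0,0.1,-0.2],
    [1,0,12,0,0,0],
    [0,0,12,0,0,0],
    [0,0,8,0,0,0],
    [0,0,0,0,0,0]
  ]
}}

```text
clock: 17.02
position: [0.5435, 0.1411, 0.1285]
ee_rot: [0.887, 0.461, -0.002, -0.001]
ft_force: [-0.2, -0.2, -0.1]
grip_width: 0.526
```

```bash
python3 - <<'E'
from h import *
plan([.5444,.1393,.120],-34.5,3)
E
```

```text
pos [0.5435 0.1411 0.1285] tool-y -35.075825490468134 z [-0.0049  0.0006 -1.    ] clock 17.025
[-0.3, 0.6, 2.8, -0.1, 0.0, -0.2],[-0.3, 0.6, 2.8, -0.1, 0.0, -0.2],[-0.3, 0.6, 2.8, -0.1, 0.0, -0.2],
```

Emit:
{"op": "step_arm", "data": {
  "motion": [
    [-0.3,0.7,3.5,0,0.1,-0.2],
    [-0.3,0.6,2.5,0,0.1,-0.2],
    [-0.3,0.6,2,0,0,-0.2],
    [0,0,0,0,0,0]
  ]
}}

```text
clock: 17.52
position: [0.5453, 0.1391, 0.121]
ee_rot: [0.885, 0.466, 0.001, -0.002]
ft_force: [0.2, 0.2, 0.1]
grip_width: 0.53
```

```bash
python3 - <<'E'
from h import *
plan([.5444,.1393,.120],-34.5,3); im=snap('wrist','w9')
cv2.imwrite('pics/c9.png',cv2.resize(im[100:300,170:370],None,fx=3,fy=3,interpolation=cv2.INTER_CUBIC))
E
```

```text
pos [0.5453 0.1391 0.121 ] tool-y -34.4465631716502 z [-0.001   0.0044 -1.    ] clock 17.525
[-0.1, -0.3, 0.3, -0.1, -0.1, 0.0],[-0.1, -0.3, 0.3, -0.1, -0.1, 0.0],[-0.1, -0.3, 0.3, -0.1, -0.1, 0.0],
```

View pics/c9.png

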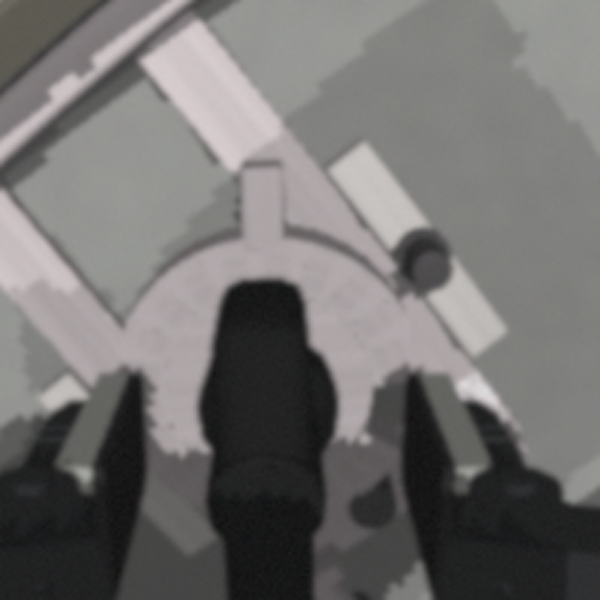

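Emit:
{"op": "step_arm", "data": {
  "motion": [
    [0,0,0,0,0,0],
    [0,0,0,0,0,0],
    [0,0,0,0,0,0],
    [0,0,0,0,0,0],
    [0,0,0,0,0,0]
  ],
  "jaw": 5,
  "force": 35
}}

```text
clock: 18.2
position: [0.5447, 0.1402, 0.1224]
ee_rot: [0.884, 0.467, 0.0, -0.003]
ft_force: [-0.6, -0.4, 1.1]
grip_width: 0.152
```

```bash
python3 - <<'E'
from h import *
pose()
E
```

```text
t 18.2 pos [0.5447 0.1402 0.1224] yaw -34.37090964190329 zx [-0.0022  0.0058 -1.    ] F [-0.6443 -0.3709  1.0837] M [-0.1858  0.024   0.0802] g 0.15185190105083568
```

Emit:
{"op": "step_arm", "data": {
  "motion": [
    [0,0,0,0,0,3],
    [0,0,0,0,0,3],
    [0,0,0,0,0,3],
    [0,0,0,0,0,0]
  ]
}}

```text
clock: 18.7
position: [0.5448, 0.1401, 0.1224]
ee_rot: [0.919, 0.394, 0.0, -0.003]
ft_force: [-2.1, -0.9, 1.0]
grip_width: 0.159
```

```bash
python3 - <<'E'
from h import *
pose()
E
```

```text
t 18.7 pos [0.5448 0.1401 0.1224] yaw -43.55199718023689 zx [-0.002   0.0052 -1.    ] F [-2.1156 -0.9139  0.9848] M [-0.132   0.1175 -0.2102] g 0.15902402875300048
```

Emit:
{"op": "step_arm", "data": {
  "motion": [
    [0,0,0,0,0,2],
    [0,0,0,0,0,2],
    [0,0,0,0,0,2]
  ]
}}

```text
clock: 19.08
position: [0.5449, 0.14, 0.1224]
ee_rot: [0.939, 0.344, 0.0, -0.003]
ft_force: [-0.1, 0.1, 0.8]
grip_width: 0.157
```

```bash
python3 - <<'E'
from h import *
pose()
E
```

```text
t 19.075 pos [0.5449 0.14   0.1224] yaw -49.796961736577266 zx [-0.0018  0.0051 -1.    ] F [-0.059   0.1052  0.8   ] M [-0.1521 -0.0653  0.3516] g 0.15654093205616584
```

Emit:
{"op": "step_arm", "data": {
  "motion": [
    [0,0,0,0,0,2],
    [0,0,0,0,0,0]
  ]
}}

```text
clock: 19.32
position: [0.5449, 0.14, 0.1224]
ee_rot: [0.946, 0.326, -0.0, -0.003]
ft_force: [-0.4, -0.5, 1.3]
grip_width: 0.157
```

```bash
python3 - <<'E'
from h import *
pose()
E
```

```text
t 19.325 pos [0.5449 0.14   0.1224] yaw -51.99658140504887 zx [-0.0018  0.005  -1.    ] F [-0.4448 -0.4898  1.3365] M [-0.1838  0.0179 -0.1281] g 0.15749368549114298
```

Emit:
{"op": "step_arm", "data": {
  "motion": [
    [0,0,0,0,0,2],
    [0,0,0,0,0,2],
    [0,0,0,0,0,2],
    [0,0,0,0,0,0]
  ]
}}

```text
clock: 19.82
position: [0.545, 0.1398, 0.1224]
ee_rot: [0.962, 0.272, -0.0, -0.003]
ft_force: [-0.9, -1.1, 0.3]
grip_width: 0.16
```

```bash
python3 - <<'E'
from h import *
pose();im=snap('wrist','w10')
pose()
cv2.imwrite('pics/c10.png',cv2.resize(im[100:300,170:370],None,fx=3,fy=3,interpolation=cv2.INTER_CUBIC))
E
```

```text
t 19.825 pos [0.545  0.1398 0.1224] yaw -58.44209557143987 zx [-0.0017  0.0049 -1.    ] F [-0.9271 -1.1242  0.3425] M [-0.2515 -0.0374 -0.0669] g 0.16028387001682495
t 19.875 pos [0.545  0.1398 0.1224] yaw -58.41217077359712 zx [-0.0017  0.0049 -1.    ] F [-1.1705 -1.0381  0.1471] M [-0.3037 -0.0707 -0.1501] g 0.15963586920244677
```

View pics/c10.png

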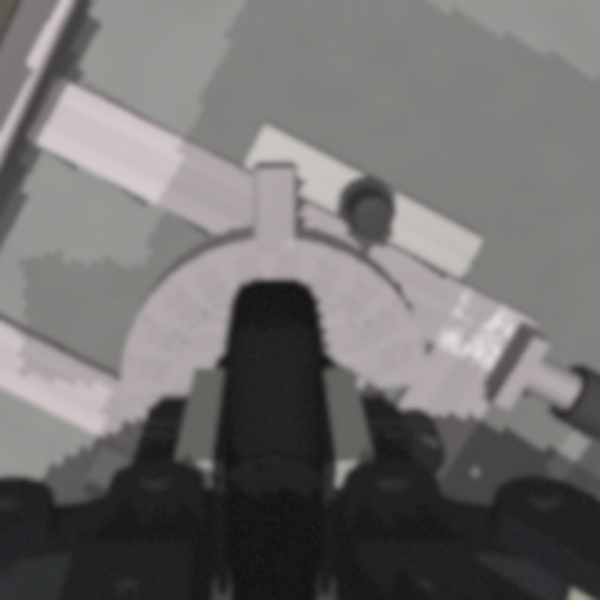

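Emit:
{"op": "step_arm", "data": {
  "motion": [
    [0,0,0,0,0,1.5],
    [0,0,0,0,0,1.5],
    [0,0,0,0,0,1.5],
    [0,0,0,0,0,0]
  ]
}}

```text
clock: 20.38
position: [0.545, 0.1396, 0.1224]
ee_rot: [0.973, 0.231, -0.0, -0.003]
ft_force: [-2.0, -0.1, 1.3]
grip_width: 0.158
```

```bash
python3 - <<'E'
from h import *
pose();im=snap('wrist','w11')
pose()
cv2.imwrite('pics/c11.png',cv2.resize(im[100:300,170:370],None,fx=3,fy=3,interpolation=cv2.INTER_CUBIC))
E
```

```text
t 20.375 pos [0.545  0.1396 0.1224] yaw -63.27599420785324 zx [-0.0019  0.005  -1.    ] F [-1.9883 -0.1062  1.2752] M [-0.2848 -0.0278 -0.4685] g 0.15796761185624753
t 20.425 pos [0.545  0.1397 0.1224] yaw -63.245492087601406 zx [-0.0018  0.005  -1.    ] F [-0.6821 -0.3684  0.5375] M [-0.3399  0.0339 -0.5013] g 0.1611560322079932
```

View pics/w11.png

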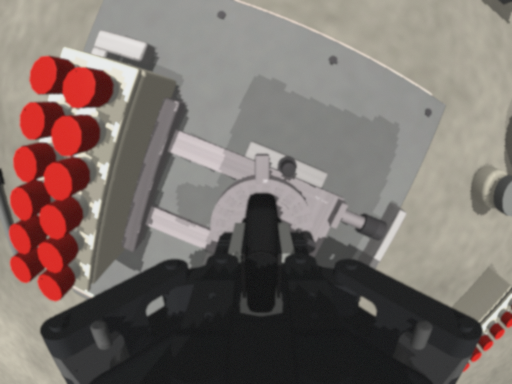

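View pics/c11.png

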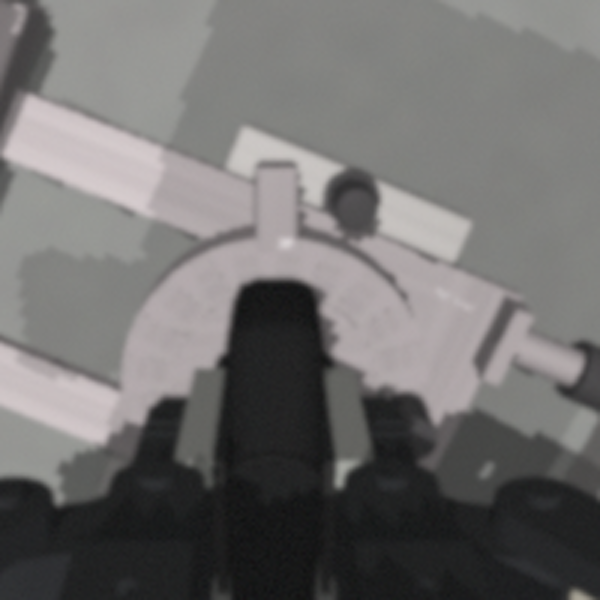

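Emit:
{"op": "step_arm", "data": {
  "motion": [
    [0,0,0,0,0,1.5],
    [0,0,0,0,0,1.5],
    [0,0,0,0,0,0]
  ]
}}

```text
clock: 20.8
position: [0.5451, 0.1395, 0.1224]
ee_rot: [0.979, 0.204, -0.0, -0.003]
ft_force: [-0.8, -0.6, 1.4]
grip_width: 0.159
```

```bash
python3 - <<'E'
from h import *
pose()
E
```

```text
t 20.8 pos [0.5451 0.1395 0.1224] yaw -66.44955607248808 zx [-0.0016  0.0048 -1.    ] F [-0.7573 -0.5747  1.42  ] M [-0.3113 -0.0701 -0.1101] g 0.15873353617795752
```

Emit:
{"op": "step_arm", "data": {
  "motion": [
    [0,0,0,0,0,1.5],
    [0,0,0,0,0,1],
    [0,0,0,0,0,0]
  ]
}}

```text
clock: 21.18
position: [0.5452, 0.1395, 0.1224]
ee_rot: [0.983, 0.182, -0.0, -0.002]
ft_force: [-0.4, -0.4, 0.2]
grip_width: 0.157
```

```bash
python3 - <<'E'
from h import *
pose();im=snap('wrist','w12')
pose()
cv2.imwrite('pics/c12.png',cv2.resize(im[100:300,170:370],None,fx=3,fy=3,interpolation=cv2.INTER_CUBIC))
E
```

```text
t 21.175 pos [0.5452 0.1395 0.1224] yaw -69.08176247026181 zx [-0.0014  0.0046 -1.    ] F [-0.4405 -0.4086  0.2487] M [-0.3509 -0.0957  0.0212] g 0.15677442121315402
t 21.225 pos [0.5451 0.1395 0.1224] yaw -69.06632857184074 zx [-0.0014  0.0046 -1.    ] F [-1.1721 -1.7633  0.5803] M [-0.3423 -0.1477  0.0213] g 0.157696751757795
```

View pics/c12.png

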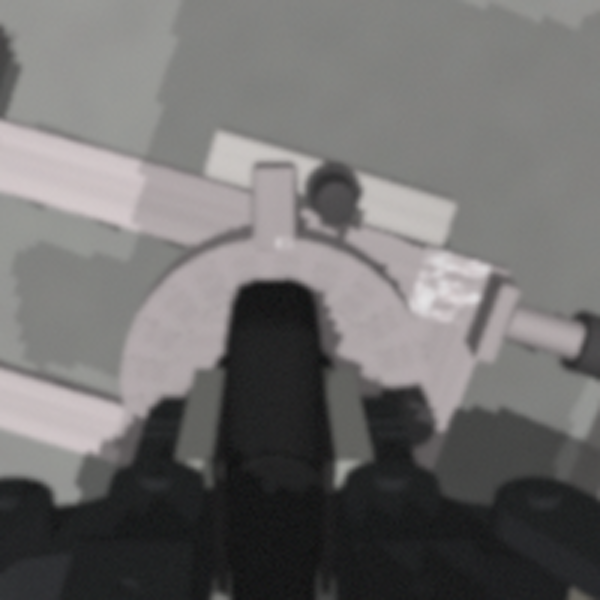

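Emit:
{"op": "step_arm", "data": {
  "motion": [
    [0,0,0,0,0,1],
    [0,0,0,0,0,0.8]
  ]
}}

```text
clock: 21.48
position: [0.5452, 0.1394, 0.1224]
ee_rot: [0.986, 0.165, -0.0, -0.002]
ft_force: [-1.2, -1.4, 1.3]
grip_width: 0.154
```

```bash
python3 - <<'E'
from h import *
pose()
E
```

```text
t 21.475 pos [0.5452 0.1394 0.1224] yaw -70.96921382471186 zx [-0.0014  0.0045 -1.    ] F [-1.1577 -1.4163  1.2981] M [-0.3905 -0.1219  0.1434] g 0.1541532068668531
```

Emit:
{"op": "step_arm", "data": {
  "motion": [
    [0,0,0,0,0,0.7]
  ]
}}

```text
clock: 21.6
position: [0.5452, 0.1394, 0.1224]
ee_rot: [0.987, 0.159, -0.0, -0.002]
ft_force: [-1.1, -1.6, 0.9]
grip_width: 0.155
```

```bash
python3 - <<'E'
from h import *
pose()
E
```

```text
t 21.6 pos [0.5452 0.1394 0.1224] yaw -71.71792945861041 zx [-0.0014  0.0045 -1.    ] F [-1.0534 -1.553   0.8846] M [-0.4199 -0.1116  0.0789] g 0.15490523682668947
```

Emit:
{"op": "step_arm", "data": {
  "motion": [
    [0,0,0,0,0,0.7]
  ]
}}

```text
clock: 21.72
position: [0.5452, 0.1395, 0.1224]
ee_rot: [0.988, 0.152, -0.0, -0.002]
ft_force: [-0.9, -1.3, -0.0]
grip_width: 0.157
```

```bash
python3 - <<'E'
from h import *
pose()
E
```

```text
t 21.725 pos [0.5452 0.1395 0.1224] yaw -72.46685465984622 zx [-0.0014  0.0046 -1.    ] F [-0.94   -1.2504 -0.0197] M [-0.433  -0.0902  0.0781] g 0.1567214257099188
```

Emit:
{"op": "step_arm", "data": {
  "motion": [
    [0,0,0,0,0,0.7]
  ]
}}

```text
clock: 21.85
position: [0.5452, 0.1394, 0.1224]
ee_rot: [0.989, 0.146, -0.0, -0.002]
ft_force: [-0.3, -0.7, 1.6]
grip_width: 0.156
```

```bash
python3 - <<'E'
from h import *
pose()
E
```

```text
t 21.85 pos [0.5452 0.1394 0.1224] yaw -73.21886127053217 zx [-0.0014  0.0045 -1.    ] F [-0.2611 -0.6826  1.5868] M [-0.469  -0.1015  0.0753] g 0.15646980129894394
```

Emit:
{"op": "step_arm", "data": {
  "motion": [
    [0,0,0,0,0,0.7]
  ]
}}

```text
clock: 21.98
position: [0.5452, 0.1394, 0.1224]
ee_rot: [0.99, 0.139, -0.0, -0.002]
ft_force: [0.0, -1.3, 1.1]
grip_width: 0.158
```

```bash
python3 - <<'E'
from h import *
pose()
E
```

```text
t 21.975 pos [0.5452 0.1394 0.1224] yaw -73.96843566239657 zx [-0.0014  0.0045 -1.    ] F [ 0.0312 -1.3465  1.0576] M [-0.4613 -0.1291  0.0933] g 0.15768919621946784
```

Emit:
{"op": "step_arm", "data": {
  "motion": [
    [0,0,0,0,0,0.6]
  ]
}}

```text
clock: 22.1
position: [0.5452, 0.1394, 0.1224]
ee_rot: [0.991, 0.134, -0.0, -0.002]
ft_force: [-1.0, -1.5, 0.1]
grip_width: 0.158
```

```bash
python3 - <<'E'
from h import *
pose();im=snap('wrist','w13')
cv2.imwrite('pics/c13.png',cv2.resize(im[100:300,170:370],None,fx=3,fy=3,interpolation=cv2.INTER_CUBIC))
E
```

```text
t 22.1 pos [0.5452 0.1394 0.1224] yaw -74.60919206687463 zx [-0.0014  0.0044 -1.    ] F [-1.0244 -1.4623  0.0853] M [-0.4171 -0.1163  0.1953] g 0.15776980966921939
```

View pics/c13.png

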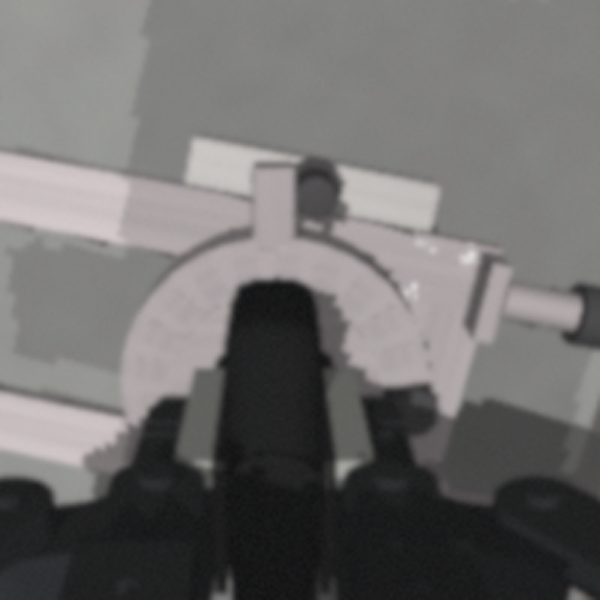

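Contact with the pin begins (Mz 0.195, lug touches pin). Small increments now.

Emit:
{"op": "step_arm", "data": {
  "motion": [
    [0,0,0,0,0,0.3]
  ]
}}

```text
clock: 22.28
position: [0.5452, 0.1394, 0.1224]
ee_rot: [0.991, 0.131, -0.0, -0.002]
ft_force: [0.2, -0.8, 0.5]
grip_width: 0.16
```

```bash
python3 - <<'E'
from h import *
pose()
E
```

```text
t 22.275 pos [0.5452 0.1394 0.1224] yaw -74.939079887673 zx [-0.0014  0.0044 -1.    ] F [ 0.1558 -0.8314  0.4742] M [-0.4452 -0.1063  0.2911] g 0.1595014136759395
```

Emit:
{"op": "step_arm", "data": {
  "motion": [
    [0,0,0,0,0,0.4]
  ]
}}

```text
clock: 22.4
position: [0.5452, 0.1394, 0.1224]
ee_rot: [0.992, 0.128, -0.0, -0.002]
ft_force: [-0.3, -1.9, 1.6]
grip_width: 0.16
```

```bash
python3 - <<'E'
from h import *
pose()
E
```

```text
t 22.4 pos [0.5452 0.1394 0.1224] yaw -75.34802660489255 zx [-0.0013  0.0043 -1.    ] F [-0.3457 -1.9336  1.607 ] M [-0.4511 -0.1575  0.3739] g 0.159776159732452
```

Emit:
{"op": "step_arm", "data": {
  "motion": [
    [0,0,0,0,0,0.35],
    [0,0,0,0,0,0.1]
  ]
}}

```text
clock: 22.65
position: [0.5452, 0.1394, 0.1224]
ee_rot: [0.992, 0.124, -0.0, -0.002]
ft_force: [-0.9, -0.6, 1.2]
grip_width: 0.158
```

```bash
python3 - <<'E'
from h import *
pose();im=snap('wrist','w14')
pose()
E
```

```text
t 22.65 pos [0.5452 0.1394 0.1224] yaw -75.79882253828059 zx [-0.0013  0.0041 -1.    ] F [-0.9441 -0.6363  1.2355] M [-0.4794 -0.1724  0.5148] g 0.15802883706388093
t 22.7 pos [0.5452 0.1395 0.1224] yaw -75.80026705900953 zx [-0.0013  0.0041 -1.    ] F [-0.4936 -1.5781  1.1132] M [-0.4598 -0.195   0.4646] g 0.15777084282926304
```

View pics/w14.png

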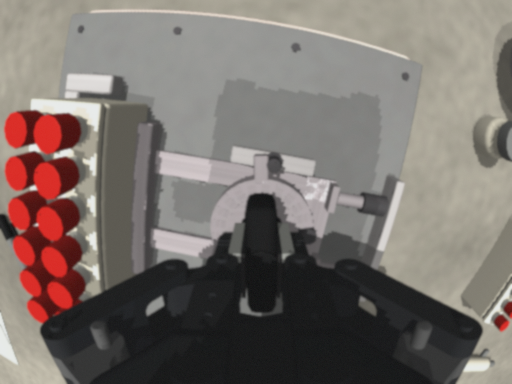

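Emit:
{"op": "step_arm", "data": {
  "motion": [
    [0,0,0,0,0,0]
  ]
}}

```text
clock: 22.82
position: [0.5452, 0.1394, 0.1224]
ee_rot: [0.992, 0.124, -0.0, -0.002]
ft_force: [-0.9, -1.4, -0.2]
grip_width: 0.155
```

Emit:
{"op": "step_arm", "data": {
  "motion": [
    [0,0,0,0,0,0],
    [0,0,0,0,0,0],
    [0,0,0,0,0,0],
    [0,0,0,0,0,0],
    [0,0,-5,0,0,0],
    [0,0,-15,0,0,0],
    [0,0,-30,0,0,0],
    [0,0,-35,0,0,0],
    [0,0,-30,0,0,0],
    [0,0,-15,0,0,0],
    [0,0,0,0,0,0]
  ],
  "jaw": 42
}}

```text
clock: 24.2
position: [0.5456, 0.1389, 0.261]
ee_rot: [0.992, 0.123, 0.001, -0.003]
ft_force: [-0.4, -0.6, -1.0]
grip_width: 0.491
```

```bash
python3 - <<'E'
from h import *
pose();im=snap('wrist','w15')
cv2.imwrite('pics/c15.png',cv2.resize(im[40:280,60:380],None,fx=2.5,fy=2.5,interpolation=cv2.INTER_CUBIC))
E
```

```text
t 24.2 pos [0.5456 0.1389 0.261 ] yaw -75.92017309072162 zx [ 0.0009  0.0067 -1.    ] F [-0.3792 -0.6331 -0.9563] M [ 0.0534 -0.0015 -0.0409] g 0.49129850901815353
```

View pics/c15.png

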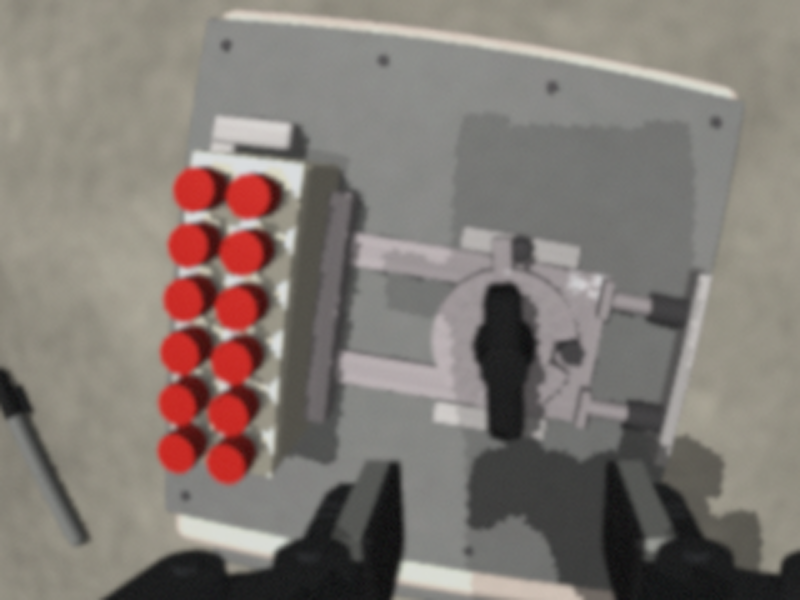

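```bash
python3 - <<'E'
from h import *
plan([.47,.235,.27],-85.9,5)
E
```

```text
pos [0.5453 0.1388 0.2602] tool-y -75.91761446576704 z [-0.0001  0.0062 -1.    ] clock 24.25
[-9.9, -22.3, -1.8, -0.1, -0.0, 2.0],[-10.7, -22.0, -1.9, -0.1, -0.0, 2.0],[-11.4, -21.6, -1.9, -0.1, -0.0, 2.0],[-12.2, -21.2, -1.9, -0.1, -0.0, 2.0],[-12.9, -20.7, -1.9, -0.1, -0.0, 2.0],
```

Emit:
{"op": "step_arm", "data": {
  "motion": [
    [-10,-22,-2,-0.1,0,2],
    [-10.5,-22,-2,-0.1,0,2],
    [-11.5,-21.5,-2,-0.1,0,2],
    [-12,-21,-2,0,0,2],
    [-13,-20.5,-2,0,0,2],
    [0,0,0,0,0,0],
    [0,0,0,0,0,0]
  ]
}}

```text
clock: 25.12
position: [0.4651, 0.2349, 0.2614]
ee_rot: [0.999, 0.032, -0.005, 0.004]
ft_force: [-0.2, -0.2, 0.1]
grip_width: 0.489
```

```bash
python3 - <<'E'
from h import *
pose();im=snap('wrist','w16')
cv2.imwrite('pics/c16.png',cv2.resize(im[60:280,150:400],None,fx=2.7,fy=2.7,interpolation=cv2.INTER_CUBIC))
E
```

```text
t 25.125 pos [0.4651 0.2349 0.2614] yaw -86.27690641754758 zx [-0.01   -0.0084 -0.9999] F [-0.226  -0.1855  0.1181] M [ 0.0064 -0.0484  0.0035] g 0.4886979756084401
```

View pics/c16.png

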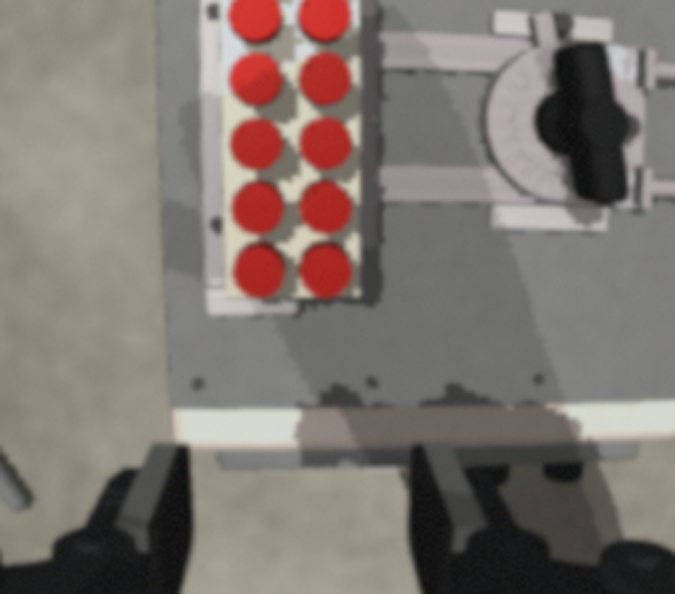

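```bash
python3 - <<'E'
from h import *
P=lambda u,v,z:atz('w16',(150+u/2.7,60+v/2.7),z)
a=np.radians(4.1);X=np.array([np.cos(a),np.sin(a)]);Y=np.array([-np.sin(a),np.cos(a)]);bay=np.array([.5366,.2417])
def rel(p): d=p[:2]-bay; return np.round([d@X*1000,d@Y*1000],1)
for n,u,v,z in [('fence in edge -x',220,290,.104),('fence inner +',217,40,.104),('rack corner fence -x',230,297,.148),('rack edge fence',222,100,.148),('rack corner bar -x',360,299,.148),('bar face ... top near',362,250,.104),('bar outer',380,100,.104),('knob hub',605,125,.15)]: print(n,rel(P(u,v,z)))
im=cv2.imread('pics/w16.png'); s=snap('side','s16');t=snap('top','t16')
cv2.imwrite('pics/w16b.png',np.hstack([cv2.resize(s[110:210,190:290],None,fx=4,fy=5,interpolation=cv2.INTER_CUBIC),cv2.resize(im[0:200,180:340],None,fx=2.5,fy=2.5,interpolation=cv2.INTER_CUBIC)]))
E
```

```text
fence in edge -x [-65.9  27.3]
fence inner + [28.6 26.7]
rack corner fence -x [-59.1  20. ]
rack edge fence [ 4.6 21.3]
rack corner bar -x [-60.1 -22.5]
bar face ... top near [-50.9 -26.7]
bar outer [  5.7 -33.1]
knob hub [  -0.7 -103.3]
```

View pics/w16b.png

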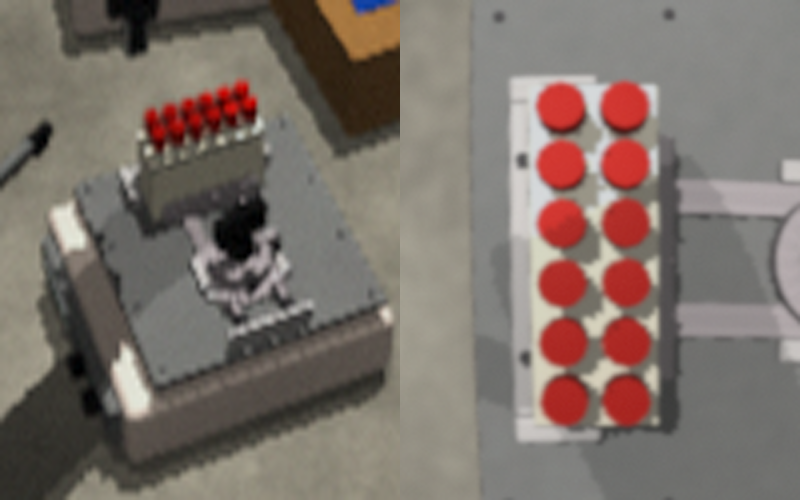

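```bash
python3 - <<'E'
from h import *
a=np.radians(4.1);X=np.array([np.cos(a),np.sin(a)]);Y=np.array([-np.sin(a),np.cos(a)]);bay=np.array([.5366,.2417])
def rel(p): d=p[:2]-bay; return np.round([d@X*1000,d@Y*1000],1)
for u,v in [(260,80),(267,413)]: print('open outer',rel(atz('w4',(110+u/3.2,v/3.2),.104)))
im=cv2.imread('pics/w16.png')
cv2.imwrite('pics/c17.png',cv2.resize(im[40:180,225:325],None,fx=5.5,fy=4.2,interpolation=cv2.INTER_CUBIC))
im=cv2.imread('pics/w15.png')
cv2.imwrite('pics/c18.png',cv2.resize(im[100:220,160:220],None,fx=8,fy=5,interpolation=cv2.INTER_CUBIC))
E
```

```text
open outer [ 47.9 -38. ]
open outer [-49.8 -37.5]
```

View pics/c17.png

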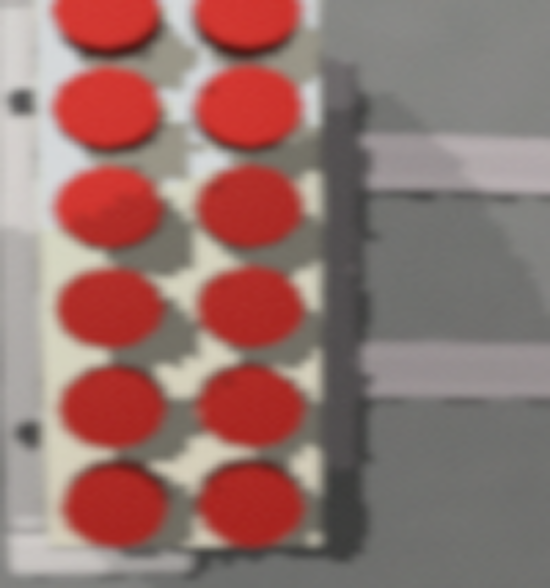

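View pics/c18.png

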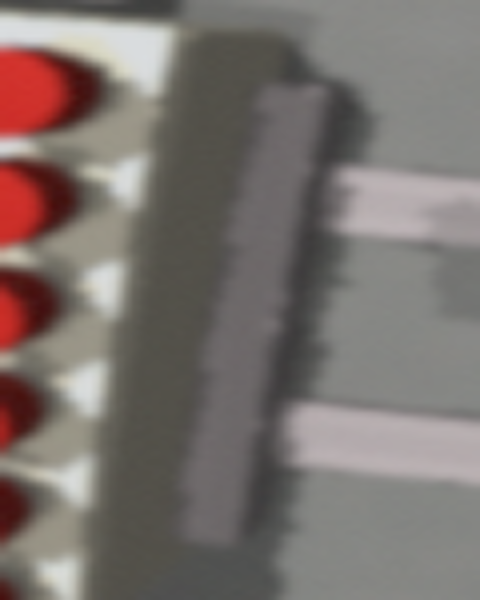

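```bash
python3 - <<'E'
from h import *
a=np.radians(4.1);X=np.array([np.cos(a),np.sin(a)]);Y=np.array([-np.sin(a),np.cos(a)]);bay=np.array([.5366,.2417])
def rel(f,p,z=.104): d=atz(f,p,z)[:2]-bay; return np.round([d@X*1000,d@Y*1000],1)
print('outer',rel('w15',(201,118)),rel('w15',(190.25,209)),'inner',rel('w15',(192.7,118)),rel('w15',(182.9,208)))
print('hub w15',rel('w15',(60+503/2.5,40+350/2.5),.148),'spring plate inner edge w15',rel('w15',(60+703/2.5,40+275/2.5)),rel('w15',(60+665/2.5,40+440/2.5)))
print('spring plate w4',rel('w4',(110+752/3.2,92/3.2)),rel('w4',(110+762/3.2,380/3.2)))
# fence screw z .104
print('fence ext corners w15', rel('w15',(60+213/2.5,40+147/2.5)))
print('fence w7 etc: cheek tip inner w15',rel('w15',(60+290/2.5,40+150/2.5)), 'w4 tip',rel('w4',(110+145/3.2,47/3.2)))
E
```

```text
outer [ 49.2 -32.1] [-49.5 -33.1] inner [ 47.9 -23.5] [-49.9 -24.7]
hub w15 [   6.4 -101.9] spring plate inner edge w15 [  42.3 -179.7] [ -31.3 -180.3]
spring plate w4 [  42.6 -178. ] [ -42.5 -179.6]
fence ext corners w15 [61.5 31.5]
fence w7 etc: cheek tip inner w15 [64. -3.] w4 tip [63.1 -2.9]
```

```bash
python3 - <<'E'
from h import *
plan([.47,.30,.27],-85.9,4)
E
```

```text
pos [0.4654 0.2349 0.2618] tool-y -86.32696305513073 z [-0.0095 -0.0078 -0.9999] clock 25.275
[2.2, -16.2, -2.2, 0.1, 0.1, -0.1],[2.2, -16.2, -2.1, 0.1, 0.1, -0.1],[2.2, -16.2, -2.1, 0.1, 0.1, -0.1],[2.3, -16.2, -2.1, 0.1, 0.1, -0.1],
```

Emit:
{"op": "step_arm", "data": {
  "motion": [
    [2,-16,-2,0.1,0.1,-0.1],
    [2,-16,-2,0.1,0.1,-0.1],
    [2,-16,-2,0.1,0.1,-0.1],
    [2,-16,-2,0.1,0.1,-0.1],
    [0,0,0,0,0,0],
    [0,0,0,0,0,0]
  ]
}}

```text
clock: 26.02
position: [0.4698, 0.3044, 0.2697]
ee_rot: [0.999, 0.036, -0.001, 0.0]
ft_force: [0.3, -0.1, -0.6]
grip_width: 0.494
```

```bash
python3 - <<'E'
from h import *
pose();im=snap('wrist','w17')
cv2.imwrite('pics/c19.png',cv2.resize(im[40:230,240:400],None,fx=4.5,fy=3.1,interpolation=cv2.INTER_CUBIC))
E
```

```text
t 26.025 pos [0.4698 0.3044 0.2697] yaw -85.86584614081771 zx [-0.0024 -0.0003 -1.    ] F [ 0.3066 -0.0937 -0.5731] M [-0.0184 -0.0233  0.0098] g 0.49399056911119027
```

View pics/w17.png

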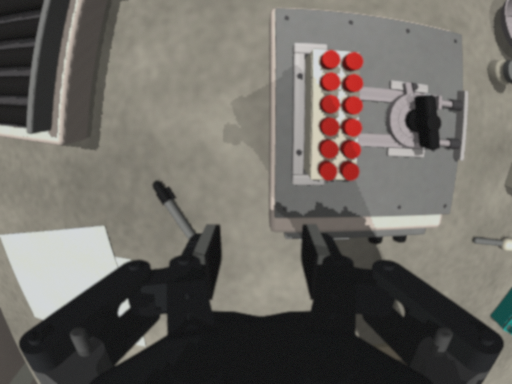

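View pics/c19.png

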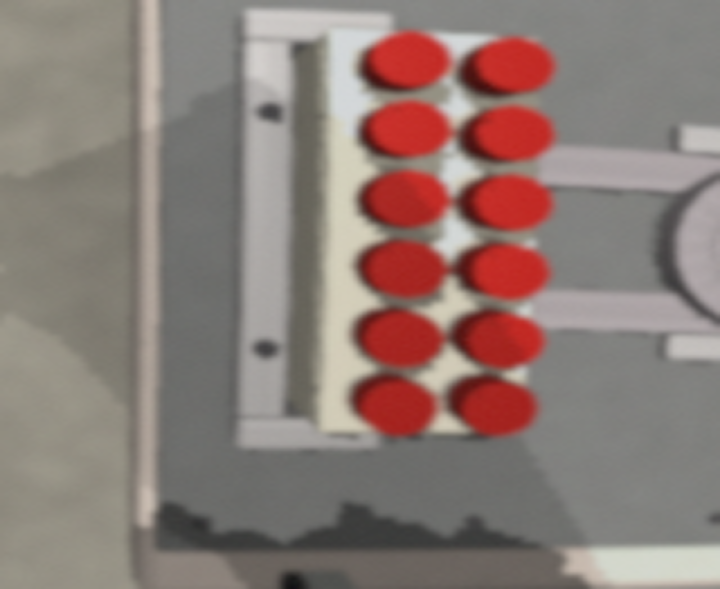

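```bash
python3 - <<'E'
from h import *
a=np.radians(4.1);X=np.array([np.cos(a),np.sin(a)]);Y=np.array([-np.sin(a),np.cos(a)]);bay=np.array([.5366,.2417])
def rel(u,v,z): d=atz('w17',(240+u/4.5,40+v/3.1),z)[:2]-bay; return np.round([d@X*1000,d@Y*1000],1)
print('fence inner',[rel(*q,.104) for q in((293,60),(291,230),(288,405))])
print('rack top fence edge',[rel(*q,.148) for q in((330,35),(327,110),(325,230),(319,420))])
print('cheek tip inner',rel(390,37,.104),'fence outer',[rel(*q,.104) for q in((245,60),(240,400))])
print('fence outer w4',)
E
```

```text
fence inner [array([57.5, 22.1]), array([-0.3, 22.2]), array([-60.2,  21.3])]
rack top fence edge [array([57.8, 21.2]), array([35.6, 21.8]), array([ 0.7, 21.8]), array([-55.4,  21.3])]
cheek tip inner [66.8 -0.6] fence outer [array([57. , 33.2]), array([-58.6,  32.8])]
fence outer w4
```

```bash
python3 - <<'E'
from h import *
pose(); print(manip.hand_in())
E
```

```text
t 26.075 pos [0.4698 0.3045 0.2697] yaw -85.86349517858922 zx [-0.0025 -0.0001 -1.    ] F [-0.4525 -0.2112  0.4059] M [ 0.0161 -0.0344  0.0366] g 0.49530313329658926
the job is handed in; nothing more can be done
None
```

I loaded the white two-row rack with red caps into the clamping bay, turned the knob clockwise to its stop and let go. The job was handed in at about 26 s; no verdict was reported.

- **Clamping turn:** I turned the knob about 41 degrees. The torque went negative (about -0.5 N m) as the roller dropped into the notch. It was then slack, and rose to 0.46–0.51 N m against the pin, which is inside the firm band.
- **Rack position:** The last pictures show the rack upright and lengthwise centred. Its face is about 0.3 mm from the fence face. The bar pushed the rack about 2 mm over from where I released it.
- **One check disagrees:** Bar travel measured from the pictures came out at about 5 mm (good to 1–2 mm), below the 5.5 mm needed and the expected 7 mm. The rack lying against the fence and being pushed there points to the bar being fully down. I had no direct reading of its travel or pressing force.
- **Bystanders:** I never touched the other things with the arm, and the gripper was open and well clear at hand-in. I did not re-measure their positions at the end.

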